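# Switch the insert press to set-up and hang its drop guard open

## Task

The insert press is still in automatic and the next job is a tool change. First, with the guard still down, press the yellow set-up key right home so that it stays latched and the green key pops up; do not press the white or the black key. Then lift the clear drop guard by the orange ball on its bar, swing the bar towards the operator's side and hook its slot over the cross pin so that the guard hangs open by itself, and let go. Never let the guard fall, and leave the insert tray, the tape measure and the bit case where they are.

Things in the scene. Friction and masses are not known exactly. Their poses are not given: they have to be found in the camera images.
- press: Blue bench-top insert press, fixed, 240 mm wide, 273 mm deep, 300 mm high. Origin on the bench at mid-width, under the guard. x points from the operator's side (facing the robot) to the back, y left seen from the robot, z up. Console slopes from x -78, height 42 to x -27, height 72 mm; red stop button (28 mm wide, 18 mm proud) on it at y 94 mm. Press head: x 60 mm and beyond, top at 298 mm.
- header_front (a point): Middle of the front face of the yellow header, two blocks above the keys: front at press x -56 mm, height 148 to 192 mm, y -120 to 120 mm, a 32 mm slot between them for the guard bar. A clear visor (4 mm thick, 200 mm wide) on its lower edge reaches to x -66 mm, 5 mm past the middles of the key tops. An upright gripper strikes them; lean it back along the key's axis (30 degrees).
- yellow_cap_top (a point): Yellow set-up keycap, 24 mm wide by 22 mm up the slope, one of four in a row on the sloping console at the foot of the press, 34 mm apart; the order of the colours changes. Point: middle of the cap's top face, moves with the key. z axis: straight out of the key, 30 degrees from vertical, leaning to the operator's side. y axis: along the row. Starts up.
- green_cap_top (a point): Green automatic keycap, 24 mm wide by 22 mm up the slope, one of four in a row on the sloping console at the foot of the press, 34 mm apart; the order of the colours changes. Point: middle of the cap's top face, moves with the key. z axis: straight out of the key, 30 degrees from vertical, leaning to the operator's side. y axis: along the row. Starts latched.
- white_cap_top (a point): White keycap, 24 mm wide by 22 mm up the slope, one of four in a row on the sloping console at the foot of the press, 34 mm apart; the order of the colours changes. Point: middle of the cap's top face, moves with the key. z axis: straight out of the key, 30 degrees from vertical, leaning to the operator's side. y axis: along the row. Starts up.
- black_cap_top (a point): Black keycap, 24 mm wide by 22 mm up the slope, one of four in a row on the sloping console at the foot of the press, 34 mm apart; the order of the colours changes. Point: middle of the cap's top face, moves with the key. z axis: straight out of the key, 30 degrees from vertical, leaning to the operator's side. y axis: along the row. Starts up.
- key_yellow (a joint): Travel of the yellow key, m: 0 = fully up (cap top 16 mm off the console face), about 0.0095 = latched down, 0.012 = end stop. Takes about 1 N at first and 3 N at most until the catch passes at about 10 mm; then the end stop resists. Let go, it rises to about 9.5 mm and stays. A full press frees the latched key; a part press may free it without latching this one.
- key_green (a joint): Travel of the green key, m: 0 = fully up (cap top 16 mm off the console face), about 0.0095 = latched down, 0.012 = end stop. It springs up by itself when another key is pressed home.
- key_white (a joint): Travel of the white key, m: 0 = fully up (cap top 16 mm off the console face), about 0.0095 = latched down, 0.012 = end stop. 
- key_black (a joint): Travel of the black key, m: 0 = fully up (cap top 16 mm off the console face), about 0.0095 = latched down, 0.012 = end stop. 
- guard (a joint): Height of the drop guard, m: 0 = shut, 0.060 = hanging on the cross pin, 0.078 = top stop. A clear panel 208 mm wide, 79 mm high, with yellow rails; slides straight up. Guard and bar together weigh 0.5 to 0.8 kg; let go unhooked, it falls shut.
- guard_bar (a joint): Swing of the slotted steel bar (6 by 18 mm), rad: 0 = upright (rest), grows as its top swings to the operator's side (press -x), stop at 0.40, about 0.26 when hung. Hinged on the front of the guard, axis along press y. A weak spring holds it upright (under 1 N at the ball).
- bar_hinge (a point): Hinge axis of the guard bar, at press x -14 mm; height 105 mm with the guard shut, rises with the guard.
- knob_mid (a point): Centre of the orange ball knob, 30 mm across, on top of the bar, 165 mm from the hinge; with the guard shut at press x -14 mm, height 270 mm. Free all round and above. Best pinched from above with the fingers closing along press y; it hardly turns in a firm grip, so lean the gripper over with the bar as it swings.
- slot_mid (a point): Centre of the slot in the bar, 68 mm up the bar from the hinge and 8 mm in front of the bar's middle line. Slot 10 mm wide front to back, open below, with a roof 3.5 mm above this point; its front wall is a nose 5 mm thick whose lower edge is 3.5 mm below this point.
- cross_pin_mid (a point): Middle of the fixed cross pin, 7 mm thick, along press y between two cheeks (32 mm apart, top at 238 mm) at press x -40.5, height 228 mm. The upright bar's hook passes up 5 mm behind it. With the guard at 0.069 or more the nose clears it; swung 0.28 rad the slot is over it, and just beyond the bar stops against it; lowered, the roof rests on it at guard 0.060.
- insert_tray: Black tray of brass inserts, 100 by 78 by 32 mm, beside the press on its left. Origin under its middle. Bystander.
- tape_measure: Yellow and black tape measure, 78 by 46 by 70 mm, beside the press on its right. Origin under its middle. Bystander.
- bit_case: Open yellow case of drill bits, 90 by 170 mm, lid 85 mm high. Origin under its middle. Bystander.

How it is judged (in metres and radians):
On the way, in this order (a step that is already met when the one before it is completed fails the run):
1. with the guard still down, the yellow key is latched down by itself and the green key has popped up (value of joint key_yellow above 0.008 m and value of joint key_green below 0.002 m and value of joint guard below 0.01 m and contact force between the fingers and key_yellow below 0.5 N), for 0.2 s.
2. the guard is lifted clear, 50 mm or more (value of joint guard above 0.05 m), for 0.2 s.
At the end, for the whole second after the job is handed in: The yellow key is latched down (more than 8 mm), the green, white and black keys are up (within 2 mm), and the guard hangs still, 54 to 66 mm up, with the bar swung forward and the cross pin in its slot (slot centre within 6 mm of the pin's), with nobody holding it (value of joint key_yellow above 0.008 m and value of joint each of key_green, key_white, key_black below 0.002 m and value of joint guard between 0.054 and 0.066 m and value of joint guard_bar above 0.18 rad and velocity of joint guard between -0.02 and 0.02 m/s and distance between slot_mid and cross_pin_mid below 0.006 m); the robot touches nothing.
It fails at once if the white or the black key is pressed (more than 5 mm) (value of joint any of key_white, key_black above 0.005 m).
It fails at once if the guard is let fall (faster than 0.4 m/s downwards) (velocity of joint guard below -0.4 m/s).
It fails at once if the insert tray, tape measure or bit case is pushed more than 40 mm from its place (distance of any of insert_tray, tape_measure, bit_case from where it was at the start of the episode above 0.04 m).
It also fails if it takes over 54 s, if anything falls off the work surface, if the arm or the gripper's body presses on something with over 40 N, if the wrist force passes 120 N, or if a joint passes its speed limit or range.

## Robot

A 7-joint arm with a two-finger parallel gripper is mounted at the origin on the work surface. World frame = base frame: x ahead of the robot, y to its left, z up, the work surface at z = 0. Lengths are in mm, angles in rad, forces in N, time in s.
With the tool pointing down it reaches from about 400 to 875 mm from the base axis. Payload 6.5 kg.
Tool frame: the origin (TCP) lies midway between the tips of the shut fingers; the grasp point (between the pads) lies 19 mm behind it; x points along the fingers, y is the direction in which the jaws open and shut, and the axes are right-handed (so a half turn about x gives the same grasp; the last joint's range is limited). The gripper opens to 85 mm and grips with 20 to 120 N. Pads are 22 mm wide; open, the fingers measure 114 mm over their backs; the gripper's body (76 mm by 85 mm) begins 54 mm behind the grasp point. The pads swing forward as they close: fully open they stand 13 mm farther back than shut.
Start: joints at [1.094, 0.536, -0.004, 1.538, 0.003, 1.067, -0.071], TCP at [259.567, -595.915, 204.49] pointing down, gripper open.
Joint ranges: [-2.7, 2.7], [-0.37, 2.16], [-1.27, 1.26], [0.24, 2.4], [-1.31, 4.45], [0.19, 1.91], [-2.76, 2.76]. Speed limits (rad/s): [2.39, 2.39, 3.14, 3.14, 3.14, 3.14, 3.14].

## Interface

Orientations are given as a unit quaternion [x, y, z, w].
In Python, from rig import status, snapshot, close_job, models gives the robot as it stands.
- The arm moves only by the shell command python3 -m jog 'ROWS'. ROWS is JSON, one flat list of numbers, 7 for each row, row after row: the shift along the world's x, y, z in m, then the turn, a rotation vector about the world's x, y, z in rad, then the closure in counts, from 0 (fully open) to 255 (shut). A call has 1 to 8 rows; each row is the pose to reach, as a shift and turn from the pose commanded when the call began; what a row does not reach only later rows make up. A row lasts 1/12 s, in which the tool goes at most 41.7 mm and 7.16 degrees, less where a joint would pass 70% of its speed; a pose out of reach is approached as far as the arm can. A call with a gripper value outside its range is refused whole. The fingers move at their own pace and stop on an object; the grip force is fixed at half the most. Time passes only in rows, so rows that repeat a pose let the fingers close. It gives the time, the measured TCP pose, the force and the opening at its end, in the units of the state.
- status.sense(): the state, without advancing time (a new reading comes with each control period).
- snapshot(name): name is "scene" or "top"; returns a dict with "frame" (384x512x3 uint8, red, green, blue), "z_map" (384x512 float32, mm along the optical axis (not along the pixel's ray), 0 where there is no reading), "intrinsics" (3x3 intrinsics, pixels), "R" (3x3) and "t" (3): a world point X has camera coordinates R X + t. Camera axes: x right, y down, z forward; pixel columns grow to the right and rows downward; lengths in mm; the calibration is good to about 2 mm. A picture is of the moment at which its call begins.
- close_job(): hands the job in, once; it reports no verdict.
Trained networks look in a picture, given as the dict that the camera call returned (one of the last four; its "shot" number tells which), for a name from the list of things; names that differ only in an ending like _2 or _b are one class to them, and where a whole thing is asked for, a point or a joint stands for the part that bears it (a point fixed in the world has none). Each returns a list of dicts, best first, with "confidence" (0 to 1); they miss things now and then, are a little off and sometimes report something else, mostly with a low value. They report only what shows in the picture. A call takes as long as a camera call.
- models.outline_of(thing, picture): "mask" (384x512 bool, what is visible of it) and "extent" ([left, top, right, bottom] in pixels, round what is visible of it).
- models.tip_of(thing, picture): "centre" ([column, row] in pixels: a listed point, or the origin of a listed thing).
The state is a dict: "clock": time; "joint_positions": joint angles; "qvel": joint speeds; "tau": joint torques, N m; "tool_pos": TCP position; "tcp_rot": TCP orientation; "wrist_force": force on the tool from outside, world axes, zero at the start; "ft_torque": the same for the moment, N m; "opening": finger opening in mm.
Only numpy, scipy, OpenCV 4.12 (cv2) and the standard library are available. Lean on these libraries where they do the work, as an engineer would, in place of code of your own. Each camera call takes 0.05 s, during which the arm holds its last target. There are 200 camera calls.

## Working session

There is one attempt and no reset: what is moved stays moved. The work goes in short steps, Python scripts to look and compute and a shell command to move; the robot and the scene stay as the last step left them, time stands still between calls to the robot, and variables do not carry over. Pictures are saved under pics/ and viewed, about 8 in all and at most 12, crops included, and the job is handed in when it is done.

```bash
ls; mkdir -p pics; cat > h.py <<'E'
import numpy as np,cv2
from rig import status,snapshot,close_job,models
def px2w(s,c,r,z=None):
    K=np.array(s["intrinsics"]);R=np.array(s["R"]);t=np.array(s["t"])
    if z is None:
        p=s["z_map"][int(r)-1:int(r)+2,int(c)-1:int(c)+2];p=p[p>0];z=np.median(p) if p.size else np.nan
    return R.T@(np.linalg.inv(K)@[c,r,1]*z-t)
def ray(s,c,r):
    R=np.array(s["R"]);o=-R.T@np.array(s["t"]);d=R.T@np.linalg.inv(np.array(s["intrinsics"]))@[c,r,1];return o,d
def w2px(s,X):
    p=np.array(s["intrinsics"])@(np.array(s["R"])@np.array(X)+np.array(s["t"]));return p[:2]/p[2]
def save(s,n,ext=None,k=1):
    im=s["frame"][:,:,::-1]
    if ext: a,b,c,d=ext;im=im[b:d,a:c]
    cv2.imwrite("pics/"+n+".png",cv2.resize(im,None,fx=k,fy=k,interpolation=cv2.INTER_CUBIC))
def state():
    s=status.sense();print(s["clock"],np.round(s["tool_pos"],1),np.round(s["tcp_rot"],4),np.round(s["wrist_force"],1),s["opening"])
E
python3 - <<'E'
from h import *
state()
for n in ["scene","top"]:
    s=snapshot(n);save(s,n+"0",k=1.5)
    print(n,np.round(-np.array(s["R"]).T@np.array(s["t"])))
    for th in ["press","header_front","yellow_cap_top","green_cap_top","white_cap_top","black_cap_top","knob_mid","cross_pin_mid","bar_hinge","slot_mid","insert_tray","tape_measure","bit_case"]:
        for d in models.tip_of(th,s)[:2]:
            c=d["centre"];print(th,np.round(c,1),round(d["confidence"],2),np.round(px2w(s,*c),1))
E
```

```text
pics
0.0 [ 259.3 -595.3  203.6] [-0.6921 -0.1449  0.6924 -0.1437] [ 1.1  0.2 -1.1] 85.58327774101653
scene [ 316. -848.  974.]
press [276.6 220.3] 0.79 [ 666.6 -143.8   73. ]
header_front [253.6 181. ] 0.96 [635.  -60.9 153.6]
yellow_cap_top [264.6 222.5] 0.41 [ 634.9 -138.    71.5]
yellow_cap_top [248.1 178.7] 0.17 [626.9 -42.3 148.3]
green_cap_top [253.7 203.4] 0.6 [637.  -56.8  63.5]
white_cap_top [254.9 211.1] 0.61 [630.8 -80.7  59.1]
black_cap_top [249.  197.7] 0.52 [630.1 -39.3  72. ]
knob_mid [271.8 142. ] 0.76 [675.3 -77.6 284.2]
cross_pin_mid [262.1 165.4] 0.72 [645.7 -89.9 229. ]
cross_pin_mid [246.1 180. ] 0.48 [649.1  31.5  69.7]
slot_mid [265.9 182.4] 0.55 [ 646.6 -113.3  191.6]
slot_mid [255.6 179.4] 0.35 [638.5 -66.  162.7]
insert_tray [249.5 179.4] 0.49 [629.2 -46.6 148.8]
tape_measure [303.8 264.4] 0.87 [ 676.6 -286.1   56.3]
bit_case [266.2 177.4] 0.69 [ 652.  -102.4  197.2]
bit_case [259.8 371.6] 0.62 [ 480.7 -477.4   23.8]
top [ 526.  -74. 1427.]
press [254.  174.8] 0.84 [664.3 -72.1 277.5]
press [304.2 176.9] 0.72 [ 687.7 -252.4   67.1]
header_front [257.5 189. ] 0.87 [631.8 -85.  151.9]
yellow_cap_top [257.2 182.1] 0.49 [647.3 -82.8 228.7]
yellow_cap_top [271.5 193.1] 0.48 [ 625.5 -136.1   69.6]
white_cap_top [262.4 190.7] 0.6 [ 626.5 -101.6  153. ]
white_cap_top [238.5 193.9] 0.37 [619.9 -17.9  57.3]
black_cap_top [241.1 191.4] 0.57 [622.3 -30.2 149.3]
knob_mid [269.5 192.7] 0.59 [ 626.5 -128.9   72.3]
knob_mid [257.3 172.2] 0.56 [671.4 -81.8 286.5]
cross_pin_mid [257.  180.3] 0.73 [656.7 -82.2 194. ]
bar_hinge [240.3 191.9] 0.19 [620.5 -27.6 149.5]
slot_mid [256.2 181. ] 0.48 [650.3 -79.5 232.4]
insert_tray [209.3 176.8] 0.85 [684.6  95.9   3.8]
tape_measure [304.5 179.1] 0.86 [ 679.6 -253.4   68.3]
bit_case [357.5 235.8] 0.81 [ 481.6 -457.1   26.1]
bit_case [253.3 178.3] 0.41 [672.  -69.7 111.5]
```

```bash
python3 - <<'E'
from h import *
import os
a=cv2.imread("pics/scene0.png");a=a[180:390,300:510]
b=cv2.imread("pics/top0.png");b=b[210:330,280:490]
a=cv2.resize(a,(560,560),interpolation=cv2.INTER_CUBIC);b=cv2.resize(b,(560,320),interpolation=cv2.INTER_CUBIC)
cv2.imwrite("pics/s0.png",a);cv2.imwrite("pics/t0.png",b)
s=snapshot("top")
# header front yaw: points by depth
K=s["intrinsics"];v,u=np.mgrid[0:384,0:512];z=s["z_map"]
P=np.stack([(u-K[0][2])/K[0][0]*z,(v-K[1][2])/K[1][1]*z,z],-1)
W=(P-np.array(s["t"]))@np.array(s["R"])
for lo,hi in [(140,158),(183,200),(290,305),(275,290)]:
    m=(z>0)&(W[...,2]>lo)&(W[...,2]<hi)&(W[...,0]>550)&(W[...,1]>-300)&(W[...,1]<150)
    q=W[m]
    if len(q)>5:
        r=cv2.minAreaRect(q[:,:2].astype(np.float32));print(lo,hi,len(q),r,q[:,2].mean().round(1))
        print(cv2.boxPoints(r).round(1).tolist())
E
```

```text
140 158 332 ((693.0816650390625, -79.95635223388672), (139.71444702148438, 211.9357452392578), 2.7778735160827637) 151.8
[[618.2000122070312, 22.5], [628.4000244140625, -189.1999969482422], [768.0, -182.39999389648438], [757.7000122070312, 29.299999237060547]]
183 200 964 ((662.9434204101562, -82.09025573730469), (64.64848327636719, 235.38778686523438), 1.2207839488983154) 192.7
[[628.0999755859375, 34.900001525878906], [633.0999755859375, -200.39999389648438], [697.7999877929688, -199.10000610351562], [692.7999877929688, 36.29999923706055]]
290 305 1500 ((814.89501953125, -76.62692260742188), (131.31007385253906, 109.42737579345703), 1.9333648681640625) 299.4
[[747.4000244140625, -24.200000762939453], [751.0999755859375, -133.5], [882.4000244140625, -129.10000610351562], [878.7000122070312, -19.700000762939453]]
275 290 120 ((758.39013671875, -75.9968490600586), (194.65545654296875, 113.61082458496094), 1.3226001262664795) 283.3
[[659.7999877929688, -21.5], [662.4000244140625, -135.0], [857.0, -130.5], [854.4000244140625, -17.0]]
```

View pics/s0.png

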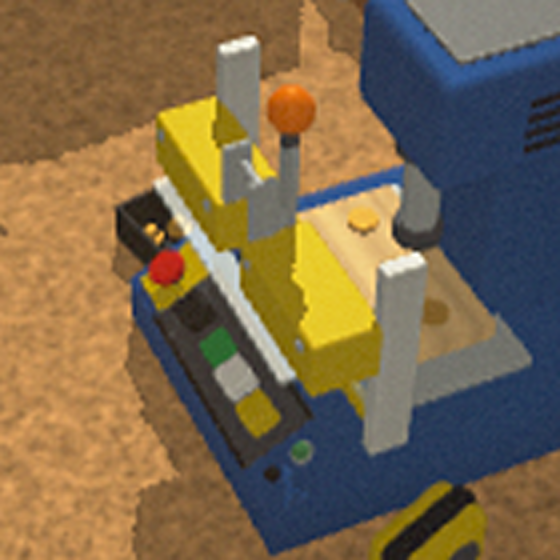

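View pics/t0.png

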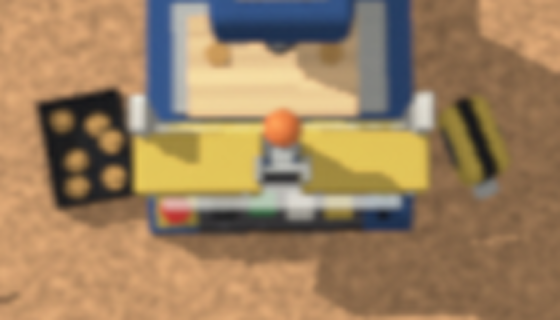

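The close-ups show the keys left to right as black, green (down), white and yellow. Yellow is at scene px (264.5, 223). The knob is upright at scene px (273, 147), with the tray on the left and the tape measure on the right. Next I'll refine the numbers.

```bash
python3 - <<'E'
from h import *
from scipy.spatial.transform import Rotation as Ro
S={n:snapshot(n) for n in("scene","top")}
def cen(s,lo,hi,ext):
    hsv=cv2.cvtColor(s["frame"],cv2.COLOR_RGB2HSV);m=cv2.inRange(hsv,np.array(lo),np.array(hi))
    k=np.zeros_like(m);a,b,c,d=ext;k[b:d,a:c]=m[b:d,a:c]
    n,l,st,ce=cv2.connectedComponentsWithStats(k);i=1+np.argmax(st[1:,4]);return ce[i],st[i]
rs=[]
for n,e in (("scene",(260,135,285,160)),("top",(245,160,272,185))):
    c,st=cen(S[n],(5,150,90),(17,255,255),e);print(n,"knob",c,st);rs.append(ray(S[n],*c))
A=np.zeros((3,3));b=np.zeros(3)
for o,d in rs:
    d=d/np.linalg.norm(d);M=np.eye(3)-np.outer(d,d);A+=M;b+=M@o
knob=np.linalg.solve(A,b);print("knob",knob.round(1))
s=S["scene"]
c,st=cen(s,(20,120,60),(32,255,255),(257,214,275,232));print("yellow",c,st)
for yaw in (.021,.03):
    nrm=np.array([-.5*np.cos(yaw),-.5*np.sin(yaw),.866]);ex=np.array([np.cos(yaw),np.sin(yaw),0]);ey=np.array([-np.sin(yaw),np.cos(yaw),0])
    O=np.array([knob[0],knob[1],0])+14*ex;print("origin",O.round(1))
    for nm,px,h in(("yel",c,16),("yel",(264.5,223),16),("wh",(259.5,214.5),16),("gr",(254.2,206.7),6.5),("bk",(249,198),16)):
        P0=O-78*ex+[0,0,42]+h*nrm;o,d=ray(s,*px);X=o+d*(nrm@(P0-o))/(nrm@d);r=X-O
        print(nm,X.round(1),"press",(r@ex).round(1),(r@ey).round(1))
R=Ro.from_quat(status.sense()["tcp_rot"]).as_matrix();print(R.round(3))
for tilt in(38,):
  for sg in (1,-1):
    yaw=.026;th=np.radians(tilt);ex=np.array([np.cos(yaw),np.sin(yaw),0]);ey=sg*np.array([-np.sin(yaw),np.cos(yaw),0])
    tx=ex*np.sin(th)-np.array([0,0,np.cos(th)]);T=np.stack([tx,ey,np.cross(tx,ey)],1)
    print(sg,"rotvec tilt",Ro.from_matrix(T@R.T).as_rotvec().round(4))
    tx=np.array([0,0,-1.]);T=np.stack([tx,ey,np.cross(tx,ey)],1);print(sg,"rotvec down",Ro.from_matrix(T@R.T).as_rotvec().round(4))
E
```

```text
scene knob [272.01408451 147.01408451] [265 141  14  13 142]
top knob [256.91803279 171.52459016] [252 168  10   8  61]
knob [675.2 -80.6 271. ]
yellow [264.12087912 222.93406593] [259 217  11  13  91]
origin [689.2 -80.3   0. ]
yel [ 632.9 -139.4   72.3] press -57.5 -58.0
yel [ 633.6 -140.3   72.7] press -56.9 -58.9
wh [ 632.9 -108.    72.7] press -56.9 -26.5
gr [633.9 -68.1  62.7] press -55.1 13.4
bk [629.8 -40.1  71.7] press -58.6 41.4
origin [689.2 -80.2   0. ]
yel [ 633.  -139.3   72. ] press -58.0 -57.4
yel [ 633.7 -140.1   72.4] press -57.3 -58.3
wh [ 633.  -107.9   72.6] press -57.1 -26.0
gr [633.9 -68.1  62.8] press -55.0 13.7
bk [629.7 -40.3  71.8] press -58.3 41.7
[[-0.     0.399 -0.917]
 [ 0.    -0.917 -0.399]
 [-1.    -0.    -0.   ]]
1 rotvec tilt [-0.8977 -0.1993  2.6213]
1 rotvec down [ 0.0000e+00 -1.0000e-04  2.7567e+00]
-1 rotvec tilt [ 0.1445 -0.6514 -0.3706]
-1 rotvec down [-1.000e-04 -0.000e+00 -3.849e-01]
```

```bash
python3 -m jog '[0.3,0.451,0,0.1445,-0.6514,-0.3706,255,0.3,0.451,0,0.1445,-0.6514,-0.3706,255,0.3,0.451,0,0.1445,-0.6514,-0.3706,255,0.3,0.451,0,0.1445,-0.6514,-0.3706,255,0.3,0.451,0,0.1445,-0.6514,-0.3706,255,0.3,0.451,0,0.1445,-0.6514,-0.3706,255,0.3,0.451,0,0.1445,-0.6514,-0.3706,255,0.3,0.451,0,0.1445,-0.6514,-0.3706,255]'
```

```text
clock: 2.22
tool_pos: [437.5, -325.2, 203.1]
tcp_rot: [0.898, 0.009, -0.439, 0.003]
wrist_force: [0.9, 0.2, 0.1]
opening: -0.4
```

```bash
python3 -m jog '[0.122,0.185,-0.003,0,0,0,255,0.122,0.185,-0.003,0,0,0,255,0.122,0.185,-0.003,0,0,0,255,0.122,0.185,-0.003,0,0,0,255,0.122,0.185,-0.003,0,0,0,255,0.122,0.185,-0.003,0,0,0,255,0.155,0.186,-0.068,0,0,0,255,0.155,0.186,-0.068,0,0,0,255]'
python3 - <<'E'
from h import *
from scipy.spatial.transform import Rotation as Ro
state();print(Ro.from_quat(status.sense()["tcp_rot"]).as_matrix().round(3))
a=snapshot("scene");b=snapshot("top")
for s in(a,b):print(w2px(s,status.sense()["tool_pos"]).round(1),w2px(s,[630,-139,71.5]).round(1))
A=cv2.resize(cv2.cvtColor(a["frame"][130:250,200:320],4),(540,540),interpolation=2);B=cv2.resize(cv2.cvtColor(b["frame"][155:235,225:305],4),(250,250),interpolation=2)
o=np.zeros((540,800,3),np.uint8);o[:,:540]=A;o[:250,545:795]=B;cv2.imwrite("pics/k1.png",o)
E
```

```text
clock: 2.88
tool_pos: [585.4, -158.0, 181.2]
tcp_rot: [0.891, 0.019, -0.455, 0.002]
wrist_force: [-0.4, -0.2, -0.4]
opening: -0.2
2.8833 [ 585.4 -158.   181.2] [ 0.8905  0.0192 -0.4545  0.0025] [-0.4 -0.2 -0.4] -0.16208754001185852
[[ 0.586  0.037 -0.809]
 [ 0.032 -0.999 -0.022]
 [-0.81  -0.013 -0.587]]
[250.  202.5] [263.  223.3]
[277.7 202. ] [272.4 191.8]
```

View pics/k1.png

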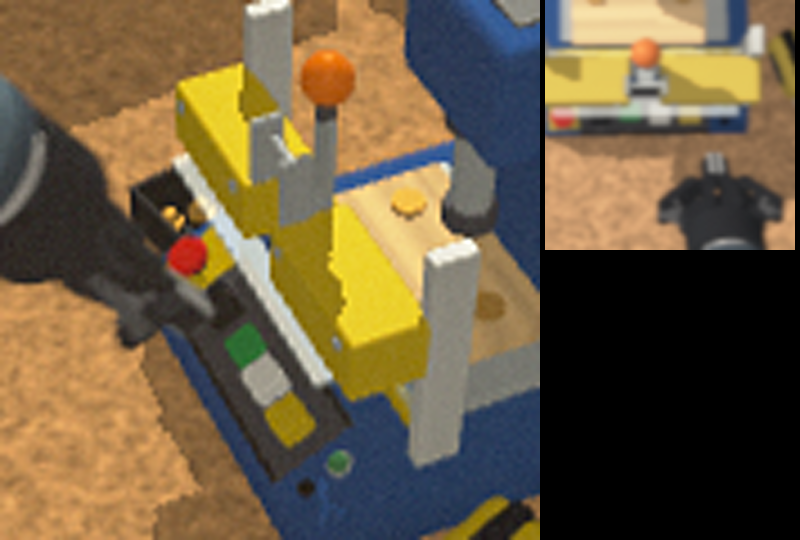

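The gripper leans back as planned, with the fingers shut at scene px ~(250, 201). Yellow is the key nearest the tape measure. I'll let the arm settle first.

```bash
python3 -m jog '[0,0,0,0,0,0,255,0,0,0,0,0,0,255,0,0,0,0,0,0,255]'; python3 -c "
from h import *;state()
a=snapshot('scene');b=snapshot('top')
for s in(a,b):
  for d in models.tip_of('yellow_cap_top',s)[:2]:print(d['centre'],d['confidence'])
  for X in ([629,-139,71],[633,-139,72.5]):print(w2px(s,X))
"
```

```text
clock: 3.23
tool_pos: [583.9, -159.4, 180.8]
tcp_rot: [0.89, 0.019, -0.455, 0.001]
wrist_force: [-0.3, 0.1, 0.2]
opening: -0.3
3.2333 [ 583.9 -159.4  180.8] [ 0.8904  0.0186 -0.4548  0.0015] [-0.3  0.1  0.2] -0.26991460810243395
[261.4, 223.1] 0.56
[262.65814465 223.5652842 ]
[264.07652321 222.75553044]
[268.6, 194.5] 0.35
[257.3, 175.0] 0.2
[272.34269165 192.12715765]
[272.39286057 190.97812001]
```

```bash
python3 -m jog '[0.0345,0.020,-0.087,0,0,0,255,0.0345,0.020,-0.087,0,0,0,255,0.0345,0.020,-0.087,0,0,0,255,0.0345,0.020,-0.087,0,0,0,255,0.0345,0.020,-0.087,0,0,0,255]'
python3 - <<'E'
from h import *
state()
a=snapshot("scene");b=snapshot("top")
for s in(a,b):print(w2px(s,status.sense()["tool_pos"]).round(1))
A=cv2.resize(cv2.cvtColor(a["frame"][170:260,220:310],4),(540,540),interpolation=2);B=cv2.resize(cv2.cvtColor(b["frame"][160:210,240:290],4),(250,250),interpolation=2)
o=np.zeros((540,800,3),np.uint8);o[:,:540]=A;o[:250,545:795]=B;cv2.imwrite("pics/k2.png",o)
E
```

```text
clock: 3.85
tool_pos: [628.8, -150.1, 122.7]
tcp_rot: [0.876, 0.032, -0.481, -0.004]
wrist_force: [0.1, -0.7, -0.5]
opening: 0.5
3.85 [ 628.8 -150.1  122.7] [ 0.8759  0.0322 -0.4814 -0.0042] [ 0.1 -0.7 -0.5] 0.5066623854391148
[264.6 213.2]
[276.5 191.2]
```

View pics/k2.png

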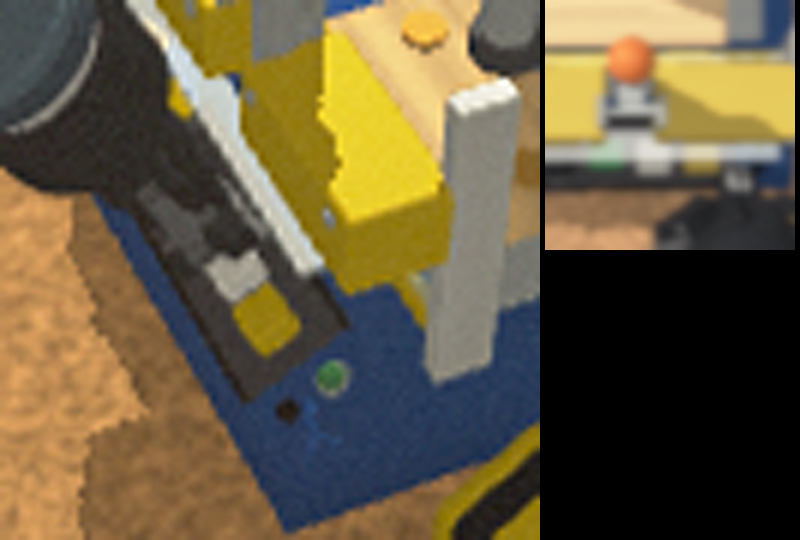

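```bash
python3 -c "
from h import *;state();s=status.sense();print(np.round(s['joint_positions'],3),np.round(s['qvel'],3))
from scipy.spatial.transform import Rotation as Ro
print(Ro.from_quat(s['tcp_rot']).as_matrix().round(3))"
```

```text
3.95 [ 628.5 -150.7  123.9] [ 0.8763  0.0316 -0.4808 -0.0041] [-0.8 -1.2  0.3] 0.11642731178806363
[ 0.325  0.453 -0.053  2.105 -1.306  0.192  0.004] [ 0.004 -0.017  0.001  0.003 -0.    -0.001 -0.001]
[[ 0.536  0.051 -0.843]
 [ 0.059 -0.998 -0.023]
 [-0.842 -0.037 -0.538]]
```

Joints 5 and 6 are at their limits, because at this reach the forearm is parallel to the key axis. I'll try something else: open the gripper, turn the jaws to lie front to back, and lean it about 18°. Then I press with the far finger only, which keeps the body well clear of the visor.

```bash
cat > tgt.py <<'E'
from h import *
from scipy.spatial.transform import Rotation as Ro
def frame(lean,jaw,sg,yaw=.026):  # lean deg, jaw 'x' or 'y'
    th=np.radians(lean);ex=np.array([np.cos(yaw),np.sin(yaw),0]);ey=np.array([-np.sin(yaw),np.cos(yaw),0]);ez=np.array([0,0,1.])
    tx=ex*np.sin(th)-ez*np.cos(th);u=ex*np.cos(th)+ez*np.sin(th)
    ty=sg*(u if jaw=='x' else ey);return np.stack([tx,ty,np.cross(tx,ty)],1)
def show(T,P,name=""):
    s=status.sense();R=Ro.from_quat(s["tcp_rot"]).as_matrix()
    print(name,"shift",((np.array(P)-s["tool_pos"])/1000).round(4),"turn",Ro.from_matrix(T@R.T).as_rotvec().round(4))
E
python3 - <<'E'
from tgt import *
for sg in(1,-1):
    T=frame(18,'x',sg);u=sg*T[:,1];show(T,[555,-142,170],str(sg))
F=np.array([630,-139,71.5]);c=F+13*T[:,0]-50*u;print("contact tcp",c.round(1))
E
```

```text
1 shift [-0.0735  0.0087  0.0461] turn [-0.7068  0.1452  1.4059]
-1 shift [-0.0735  0.0087  0.0461] turn [ 0.6342  0.2509 -1.441 ]
contact tcp [ 586.5 -140.1   43.7]
```

```bash
python3 -m jog '[-0.07,0.01,0.05,0,0,0,0,-0.07,0.01,0.05,0.0634,0.0251,-0.1441,0,-0.07,0.01,0.05,0.159,0.063,-0.36,0,-0.07,0.01,0.05,0.6342,0.2509,-1.441,0,-0.07,0.01,0.05,0.6342,0.2509,-1.441,0,-0.07,0.01,0.05,0.6342,0.2509,-1.441,0,-0.07,0.01,0.05,0.6342,0.2509,-1.441,0,-0.07,0.01,0.05,0.6342,0.2509,-1.441,0]'
python3 -c "
from tgt import *
state();show(frame(18,'x',-1),[555,-142,150]);print(np.round(status.sense()['joint_positions'],3))"
```

```text
clock: 4.62
tool_pos: [558.4, -140.3, 174.7]
tcp_rot: [0.795, -0.195, -0.491, -0.299]
wrist_force: [0.1, -0.1, -0.6]
opening: 85.3
4.6167 [ 558.4 -140.3  174.7] [ 0.7947 -0.195  -0.4912 -0.2986] [ 0.1 -0.1 -0.6] 85.28848983778583
 shift [-0.0034 -0.0017 -0.0247] turn [ 0.329   0.1316 -0.7488]
[-0.294  0.285  0.598  2.201 -0.813  0.349 -1.332]
```

```bash
python3 -m jog '[0,0,-0.015,0.33,0.13,-0.75,0,0,0,-0.015,0.33,0.13,-0.75,0,0,0,-0.015,0.33,0.13,-0.75,0,0,0,-0.015,0.33,0.13,-0.75,0,0,0,-0.015,0.33,0.13,-0.75,0,0,0,-0.015,0.33,0.13,-0.75,0,0,0,-0.015,0.33,0.13,-0.75,0,0,0,-0.015,0.33,0.13,-0.75,0]'
python3 -c "
from tgt import *
state();show(frame(18,'x',-1),[566.5,-140.5,78.3]);print(np.round(status.sense()['joint_positions'],3))"
```

```text
clock: 5.28
tool_pos: [559.3, -140.6, 159.4]
tcp_rot: [0.578, -0.407, -0.423, -0.566]
wrist_force: [-1.3, 1.0, 0.7]
opening: 85.4
5.2833 [ 559.3 -140.6  159.4] [ 0.5784 -0.407  -0.4231 -0.5664] [-1.3  1.   0.7] 85.43039594202531
 shift [ 0.0072  0.0001 -0.0811] turn [ 0.0003  0.002  -0.0024]
[-0.498  0.451  0.901  2.095 -0.858  0.609 -2.131]
```

```bash
python3 -m jog '[0.007,0,-0.08,0,0,0,0,0.007,0,-0.08,0,0,0,0,0.007,0,-0.08,0,0,0,0,0.007,0,-0.08,0,0,0,0]'
python3 - <<'E'
from tgt import *
state();s=status.sense();print(np.round(s['joint_positions'],3))
R=Ro.from_quat(s["tcp_rot"]).as_matrix();tip=np.array(s["tool_pos"])-13*R[:,0]-50*R[:,1];print("tip",tip.round(1))
a=snapshot("scene");b=snapshot("top")
for q in(a,b):print(w2px(q,tip).round(1),w2px(q,[630,-139,71.5]).round(1))
A=cv2.resize(cv2.cvtColor(a["frame"][170:260,220:310],4),(540,540),interpolation=2);B=cv2.resize(cv2.cvtColor(b["frame"][160:210,240:290],4),(250,250),interpolation=2)
o=np.zeros((540,800,3),np.uint8);o[:,:540]=A;o[:250,545:795]=B;cv2.imwrite("pics/k3.png",o)
E
```

```text
clock: 5.62
tool_pos: [564.4, -140.5, 78.1]
tcp_rot: [0.578, -0.407, -0.425, -0.565]
wrist_force: [0.3, -1.1, 0.3]
opening: 85.5
5.6167 [ 564.4 -140.5   78.1] [ 0.5784 -0.4072 -0.4249 -0.5649] [ 0.3 -1.1  0.3] 85.53991509180598
[-0.314  0.57   0.671  2.12  -1.098  0.473 -1.908]
tip [ 607.9 -139.1  105.8]
[255.3 217. ] [263.  223.3]
[272.7 197.4] [272.4 191.8]
```

View pics/k3.png

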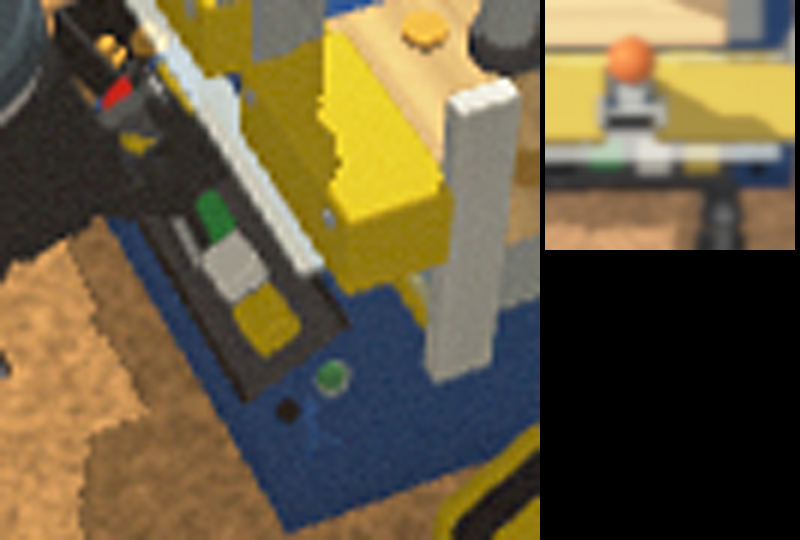

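```bash
python3 - <<'E'
from h import *
for n in("top","scene"):
    s=snapshot(n);K=s["intrinsics"];v,u=np.mgrid[0:384,0:512];z=s["z_map"]
    P=np.stack([(u-K[0][2])/K[0][0]*z,(v-K[1][2])/K[1][1]*z,z],-1);W=(P-np.array(s["t"]))@np.array(s["R"])
    print(n)
    if n=="top":
        for r in range(188,204):print(r,[f"{W[r,c,0]:.0f},{W[r,c,1]:.0f},{W[r,c,2]:.0f}" for c in range(268,284)])
    else:
        for r in range(204,220,2):print(r,[f"{W[r,c,0]:.0f},{W[r,c,1]:.0f},{W[r,c,2]:.0f}" for c in range(246,264)])
E
```

```text
top
188 ['634,-119,175', '635,-123,173', '635,-126,172', '635,-129,170', '635,-133,174', '635,-136,173', '635,-139,169', '635,-143,170', '635,-146,173', '636,-149,168', '636,-153,168', '636,-156,170', '636,-160,166', '636,-163,168', '636,-166,170', '637,-170,163']
189 ['633,-120,155', '633,-124,152', '634,-127,146', '633,-130,152', '633,-134,152', '634,-137,151', '634,-140,152', '634,-144,154', '634,-147,149', '634,-150,153', '634,-154,150', '634,-157,151', '634,-161,150', '634,-164,150', '635,-168,149', '635,-171,150']
190 ['630,-121,147', '630,-124,150', '630,-127,151', '630,-131,148', '630,-134,155', '630,-137,153', '630,-141,151', '630,-144,149', '631,-148,146', '630,-151,153', '631,-154,151', '631,-157,150', '631,-161,153', '631,-164,152', '631,-168,149', '631,-171,152']
191 ['626,-120,152', '626,-124,150', '626,-127,151', '627,-131,151', '627,-134,150', '627,-137,150', '627,-141,148', '627,-144,151', '627,-147,154', '627,-151,149', '627,-154,151', '627,-157,154', '627,-161,153', '628,-164,149', '628,-168,151', '628,-171,152']
192 ['629,-123,71', '629,-127,71', '630,-131,62', '6
[... 4382 characters left out ...]
,52', '624,-84,53', '623,-93,63', '623,-100,70', '625,-102,71', '628,-102,71', '630,-104,72', '316,-848,974', '635,-107,73', '637,-108,73', '639,-111,75', '642,-110,73']
216 ['611,-65,31', '612,-68,34', '611,-78,45', '612,-85,51', '616,-81,45', '618,-85,49', '620,-86,50', '623,-87,48', '624,-90,52', '621,-105,68', '624,-105,67', '625,-109,71', '629,-107,67', '630,-112,72', '634,-110,69', '635,-113,71', '639,-112,68', '642,-110,65']
218 ['612,-61,18', '612,-70,27', '612,-76,34', '611,-86,44', '614,-88,46', '616,-88,45', '618,-90,46', '619,-96,52', '622,-96,50', '624,-99,53', '626,-100,53', '624,-112,66', '628,-111,64', '631,-109,60', '633,-111,62', '636,-112,61', '634,-123,74', '636,-124,74']
```

```bash
python3 -m jog '[0.012,0,-0.021,0,0,0,0,0.012,0,-0.021,0,0,0,0,0.012,0,-0.021,0,0,0,0,0.012,0,-0.021,0,0,0,0]'
python3 - <<'E'
from tgt import *
state();s=status.sense();print(np.round(s['joint_positions'],3))
R=Ro.from_quat(s["tcp_rot"]).as_matrix();tip=np.array(s["tool_pos"])-13*R[:,0]-50*R[:,1];print("tip",tip.round(1))
a=snapshot("scene")
print(w2px(a,tip).round(1),w2px(a,s["tool_pos"]),w2px(a,np.array(s["tool_pos"])-13*R[:,0]+50*R[:,1]))
K=a["intrinsics"];v,u=np.mgrid[0:384,0:512];z=a["z_map"]
P=np.stack([(u-K[0][2])/K[0][0]*z,(v-K[1][2])/K[1][1]*z,z],-1);W=(P-np.array(a["t"]))@np.array(a["R"])
L=(W-s["tool_pos"])@R
m=(np.abs(L[...,2])<14)&(np.abs(L[...,1])<80)&(L[...,0]<15)&(L[...,0]>-120)&(z>0)
for lo in range(-80,80,8):
    q=L[m&(L[...,1]>=lo)&(L[...,1]<lo+8)]
    if len(q):print(lo,len(q),"max x",np.sort(q[:,0])[-4:].round(0), "z",q[:,2].mean().round(0))
cv2.imwrite("pics/k4.png",cv2.resize(cv2.cvtColor(a["frame"][150:260,170:310],4),(784,616)[:2] if 0 else (756,594),interpolation=2))
E
```

```text
clock: 6.15
tool_pos: [578.4, -140.6, 58.9]
tcp_rot: [0.58, -0.406, -0.424, -0.565]
wrist_force: [-0.4, 0.2, 0.3]
opening: 85.6
6.15 [ 578.4 -140.6   58.9] [ 0.5798 -0.4064 -0.4236 -0.5651] [-0.4  0.2  0.3] 85.6419254877111
[-0.277  0.615  0.621  2.096 -1.158  0.45  -1.864]
tip [ 621.9 -139.1   86.8]
[260.2 220.4] [244.90392988 232.54852578] [226.50975262 239.59638983]
-80 48 max x [14. 15. 15. 15.] z -3.0
-72 42 max x [14. 14. 14. 15.] z -7.0
-64 65 max x [12. 13. 13. 15.] z -2.0
-56 81 max x [ 9.  9. 12. 12.] z -3.0
-48 59 max x [ 8.  9.  9. 14.] z -4.0
-40 12 max x [-104. -104. -102. -100.] z -2.0
-32 2 max x [-119. -118.] z -14.0
-24 2 max x [-106. -101.] z -11.0
-16 10 max x [-104. -104. -103. -101.] z -11.0
-8 14 max x [-106. -105. -102.  -99.] z -11.0
0 14 max x [-106. -106. -104. -102.] z -10.0
8 7 max x [-107. -106. -102. -102.] z -11.0
24 5 max x [-114. -114. -106. -104.] z -6.0
32 24 max x [-95. -92. -89. -88.] z -5.0
40 63 max x [-47. -46. -45. -44.] z -6.0
48 49 max x [-55. -55. -49. -47.] z -4.0
56 29 max x [-85. -84. -83. -80.] z -8.0
64 27 max x [-92. -86. -86. -86.] z -11.0
72 1 max x [-94.] z 13.0
```

View pics/k4.png

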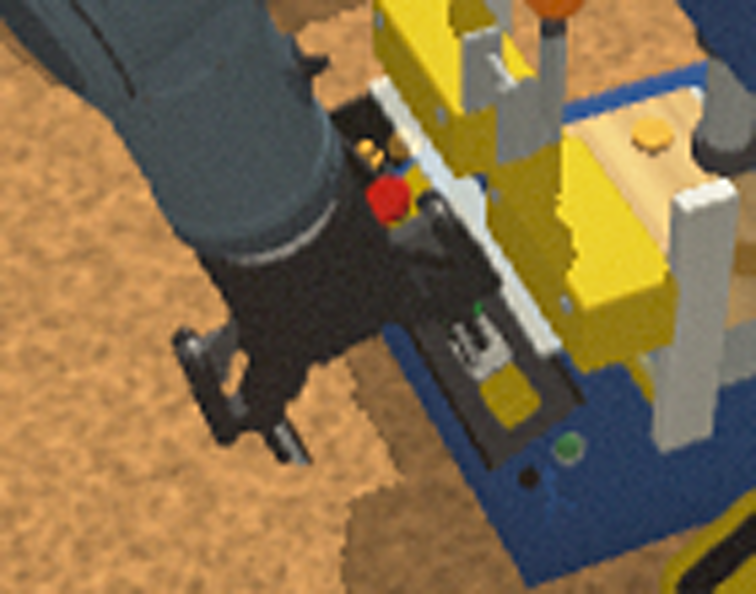

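The fingertip is further back along the tool axis than I assumed, and the full-open knuckle would come close to the visor. I'll half-close the jaws and increase the lean to about 30°, now that the elbow has swung out. That puts the tool parallel to the key axis.

```bash
python3 -m jog '[0.004,0,0.02,0,0,0,100,0.009,0,0.019,0.005,-0.1,0,100,0.009,0,0.019,0.005,-0.21,0,100,0.009,0,0.019,0.005,-0.21,0,100,0.009,0,0.019,0.005,-0.21,0,100,0.009,0,0.019,0.005,-0.21,0,100]'
cat > lk.py <<'E'
from tgt import *
import sys
state();s=status.sense();print(np.round(s['joint_positions'],3));R=Ro.from_quat(s["tcp_rot"]).as_matrix();print("lean",np.degrees(np.arctan2(np.hypot(R[0,0],R[1,0]),-R[2,0])).round(1),"jaw",R[:,1].round(3))
a=snapshot("scene");b=snapshot("top")
A=cv2.resize(cv2.cvtColor(a["frame"][150:250,190:310],4),(540,450),interpolation=2);B=cv2.resize(cv2.cvtColor(b["frame"][150:220,230:300],4),(252,252),interpolation=2)
o=np.zeros((450,800,3),np.uint8);o[:,:540]=A;o[:252,544:796]=B;cv2.imwrite("pics/"+sys.argv[1]+".png",o)
E
python3 lk.py k5
```

```text
clock: 6.7
tool_pos: [593.5, -147.4, 97.1]
tcp_rot: [0.61, -0.35, -0.376, -0.603]
wrist_force: [1.2, -0.9, -0.5]
opening: 52.0
6.7 [ 593.5 -147.4   97.1] [ 0.6103 -0.3496 -0.3759 -0.6034] [ 1.2 -0.9 -0.5] 51.957504772697206
[ 0.18   0.459  0.093  2.158 -1.305  0.193 -1.599]
lean 28.3 jaw [-0.88  -0.027 -0.474]
```

View pics/k5.png

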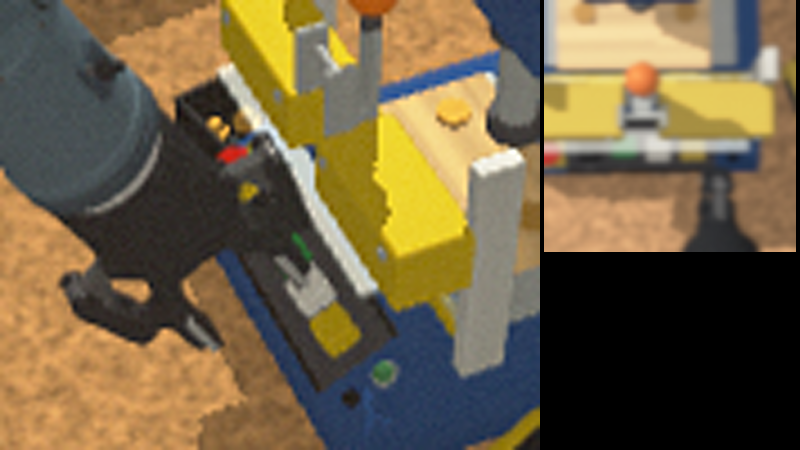

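The IK swings the elbow back into the arm plane and hits the j5/j6 limits again. j5 has far more range on the positive side, so I'll back off, stand the tool up, and lean it in from the other side.

```bash
python3 -c "
from tgt import *
show(frame(12,'y',-1,-0.5),[540,-150,210])"
```

```text
shift [-0.0539 -0.0024  0.1141] turn [-0.4569  0.3167  0.9598]
```

```bash
python3 -m jog '[-0.054,0,0.03,0,0,0,255,-0.054,0,0.114,0,0,0,255,-0.054,0,0.114,-0.457,0.317,0.96,255,-0.054,0,0.114,-0.457,0.317,0.96,255,-0.054,0,0.114,-0.457,0.317,0.96,255,-0.054,0,0.114,-0.457,0.317,0.96,255,-0.054,0,0.114,-0.457,0.317,0.96,255,-0.054,0,0.114,-0.457,0.317,0.96,255]'
python3 -c "
from tgt import *
state();print(np.round(status.sense()['joint_positions'],3));show(frame(12,'y',-1,-0.5),[540,-150,210]);show(frame(38,'y',-1,-0.9),[540,-150,210])"
```

```text
clock: 7.47
tool_pos: [540.4, -146.5, 209.8]
tcp_rot: [0.723, -0.263, -0.535, -0.35]
wrist_force: [-0.8, -0.8, -1.0]
opening: 0.3
7.4667 [ 540.4 -146.5  209.8] [ 0.7228 -0.2628 -0.5348 -0.3499] [-0.8 -0.8 -1. ] 0.30719644841357413
[-0.254  0.243  0.555  2.06  -0.35   0.614 -1.948]
 shift [-0.0004 -0.0035  0.0002] turn [-0.1886  0.1299  0.3812]
 shift [-0.0004 -0.0035  0.0002] turn [-0.5072 -0.123  -0.0682]
```

```bash
python3 -m jog '[0,0,0,-0.189,0.13,0.381,255,0,0,0,-0.189,0.13,0.381,255,0,0,0,-0.189,0.13,0.381,255,0,0,0,-0.189,0.13,0.381,255,0,0,0,-0.189,0.13,0.381,255]'
python3 -c "
from tgt import *
state();print(np.round(status.sense()['joint_positions'],3));show(frame(38,'y',-1,-0.9),[540,-150,210])"
```

```text
clock: 7.88
tool_pos: [541.1, -144.7, 209.1]
tcp_rot: [0.753, -0.192, -0.61, -0.156]
wrist_force: [-0.5, 0.5, 0.2]
opening: 0.2
7.8833 [ 541.1 -144.7  209.1] [ 0.7528 -0.1922 -0.6099 -0.1561] [-0.5  0.5  0.2] 0.16245088584646153
[-0.314  0.286  0.535  1.986 -0.125  0.711 -1.796]
 shift [-0.0011 -0.0053  0.0009] turn [-0.2951 -0.3493 -0.3928]
```

```bash
python3 -m jog '[0,0,0,-0.295,-0.349,-0.393,255,0,0,0,-0.295,-0.349,-0.393,255,0,0,0,-0.295,-0.349,-0.393,255,0,0,0,-0.295,-0.349,-0.393,255,0,0,0,-0.295,-0.349,-0.393,255,0,0,0,-0.295,-0.349,-0.393,255,0,0,0,-0.295,-0.349,-0.393,255]'
python3 -c "
from tgt import *
state();print(np.round(status.sense()['joint_positions'],3));show(frame(42,'y',-1,-0.3),[540,-150,210]);show(frame(40,'y',-1,.026),[540,-150,210])"
```

```text
clock: 8.47
tool_pos: [540.0, -146.0, 210.8]
tcp_rot: [0.809, -0.392, -0.391, -0.196]
wrist_force: [0.0, 0.1, -3.9]
opening: 0.2
8.4667 [ 540.  -146.   210.8] [ 0.8094 -0.3921 -0.3906 -0.1962] [ 0.   0.1 -3.9] 0.21625942118957842
[-1.158  0.501  1.237  2.267  0.211  0.286 -2.739]
 shift [ 0.     -0.004  -0.0008] turn [-0.0481 -0.0495  0.607 ]
 shift [ 0.     -0.004  -0.0008] turn [-0.0248 -0.0251  0.9334]
```

```bash
python3 -m jog '[0,0,0,-0.048,-0.05,0.607,255,0,0,0,-0.048,-0.05,0.607,255,0,0,0,-0.048,-0.05,0.607,255,0,0,0,-0.048,-0.05,0.607,255,0,0,0,-0.048,-0.05,0.607,255,0,0,0,-0.048,-0.05,0.607,255]'
python3 -c "
from tgt import *
state();print(np.round(status.sense()['joint_positions'],3));show(frame(40,'y',-1,.026),[540,-150,210])"
```

```text
clock: 8.97
tool_pos: [539.2, -146.9, 226.1]
tcp_rot: [0.872, -0.191, -0.442, -0.09]
wrist_force: [0.5, -0.3, -0.4]
opening: 0.9
8.9667 [ 539.2 -146.9  226.1] [ 0.8721 -0.1907 -0.4417 -0.0896] [ 0.5 -0.3 -0.4] 0.8886675695203063
[-0.703  0.102  0.791  2.349  0.885  0.192 -2.758]
 shift [ 0.0008 -0.0031 -0.0161] turn [-3.000e-04 -6.410e-02  4.506e-01]
```

j5 is on the open side now (+0.885), but j7 is at its stop. A half turn of the jaws frees j7.

```bash
python3 -m jog '[0,0,0,-0.535,0.253,0.805,255,0,0,0,-0.535,0.253,0.805,255,0,0,0,-0.535,0.253,0.805,255,0,0,0,-0.535,0.253,0.805,255,0,0,0,-0.535,0.253,0.805,255,0,0,0,-0.535,0.253,0.805,255,0,0,0,-0.535,0.253,0.805,255,0,0,0,-0.535,0.253,0.805,255]'
python3 -c "
from tgt import *
state();print(np.round(status.sense()['joint_positions'],3));show(frame(40,'y',1,-.3),[540,-150,210]);show(frame(40,'y',1,.026),[540,-150,210])"
```

```text
clock: 9.63
tool_pos: [539.2, -147.3, 225.1]
tcp_rot: [0.807, 0.045, -0.479, 0.341]
wrist_force: [0.1, 0.4, 0.3]
opening: 0.5
9.6333 [ 539.2 -147.3  225.1] [ 0.8073  0.045  -0.4793  0.3413] [0.1 0.4 0.3] 0.5361837821911577
[-0.542  0.097  0.613  2.344  0.958  0.211 -1.83 ]
 shift [ 0.0008 -0.0027 -0.0151] turn [-1.2607  0.4504  1.7823]
 shift [ 0.0008 -0.0027 -0.0151] turn [-1.3953  0.254   2.0513]
```

```bash
python3 -m jog '[0,0,0,-1.395,0.254,2.05,255,0,0,0,-1.395,0.254,2.05,255,0,0,0,-1.395,0.254,2.05,255,0,0,0,-1.395,0.254,2.05,255,0,0,0,-1.395,0.254,2.05,255,0,0,0,-1.395,0.254,2.05,255,0,0,0,-1.395,0.254,2.05,255,0,0,0,-1.395,0.254,2.05,255]'
python3 -c "
from tgt import *
state();print(np.round(status.sense()['joint_positions'],3));show(frame(40,'y',1,.026),[540,-150,210])"
```

```text
clock: 10.3
tool_pos: [538.9, -147.2, 224.7]
tcp_rot: [0.603, 0.231, -0.354, 0.677]
wrist_force: [-0.1, 0.2, -0.1]
opening: 0.1
10.3 [ 538.9 -147.2  224.7] [ 0.6027  0.2307 -0.3544  0.6767] [-0.1  0.2 -0.1] 0.06929886872660251
[ 0.42   0.109 -0.338  2.396  2.031  0.195 -1.928]
 shift [ 0.0011 -0.0028 -0.0147] turn [-0.8842  0.1595  1.3016]
```

```bash
python3 -m jog '[0.03,0.004,-0.03,-0.884,0.16,1.30,255,0.03,0.004,-0.03,-0.884,0.16,1.30,255,0.03,0.004,-0.03,-0.884,0.16,1.30,255,0.03,0.004,-0.03,-0.884,0.16,1.30,255,0.03,0.004,-0.03,-0.884,0.16,1.30,255,0.03,0.004,-0.03,-0.884,0.16,1.30,255,0.03,0.004,-0.03,-0.884,0.16,1.30,255,0.03,0.004,-0.03,-0.884,0.16,1.30,255]'
python3 -c "
from tgt import *
state();print(np.round(status.sense()['joint_positions'],3));show(frame(40,'y',1,.026),[575,-141,165])"
```

```text
clock: 10.97
tool_pos: [568.7, -144.0, 193.2]
tcp_rot: [0.278, 0.368, -0.162, 0.872]
wrist_force: [0.2, 0.0, -0.6]
opening: -0.0
10.9667 [ 568.7 -144.   193.2] [ 0.2782  0.368  -0.1618  0.8723] [ 0.2  0.  -0.6] -0.028599540734158227
[ 0.761  0.274 -0.603  2.35   2.775  0.199 -1.628]
 shift [ 0.0063  0.003  -0.0282] turn [-0.3756  0.0668  0.5638]
```

```bash
python3 -m jog '[0.01,0.003,-0.04,-0.376,0.067,0.564,255,0.01,0.003,-0.04,-0.376,0.067,0.564,255,0.01,0.003,-0.04,-0.376,0.067,0.564,255,0.01,0.003,-0.04,-0.376,0.067,0.564,255,0.01,0.003,-0.04,-0.376,0.067,0.564,255,0.01,0.003,-0.04,-0.376,0.067,0.564,255,0.01,0.003,-0.04,-0.376,0.067,0.564,255]'
python3 -c "
from tgt import *
state();print(np.round(status.sense()['joint_positions'],3));F=np.array([630,-139,71.5])
for a in(34,38):
  T=frame(a,'y',1,.026);show(T,F+45*np.array([-.5,-.013,.866])+2*T[:,2]*np.sign(T[2,2]));print(T[:,2])"
```

```text
clock: 11.55
tool_pos: [578.7, -141.3, 152.7]
tcp_rot: [0.004, 0.422, 0.006, 0.906]
wrist_force: [1.2, 0.8, 0.6]
opening: 0.3
11.55 [ 578.7 -141.3  152.7] [0.0039 0.4222 0.0063 0.9065] [1.2 0.8 0.6] 0.25149884057862265
[ 0.586  0.355 -0.346  2.307  3.623  0.192 -1.771]
 shift [ 0.0304  0.0018 -0.0411] turn [-0.0141  0.1054  0.0185]
[0.82875737 0.02155255 0.5591929 ]
 shift [ 0.0304  0.0018 -0.041 ] turn [-0.0129  0.0356  0.0181]
[0.78774442 0.02048597 0.61566148]
```

```bash
python3 -m jog '[0.015,0.002,-0.03,0,0,0,255,0.03,0.002,-0.041,-0.013,0.036,0.018,255,0.03,0.002,-0.041,-0.013,0.036,0.018,255,0.03,0.002,-0.041,-0.013,0.036,0.018,255,0.03,0.002,-0.041,-0.013,0.036,0.018,255]'
python3 lk.py k6
```

```text
clock: 11.97
tool_pos: [608.9, -138.4, 112.4]
tcp_rot: [-0.005, 0.438, 0.012, 0.899]
wrist_force: [-0.0, 0.6, 0.5]
opening: -0.1
11.9667 [ 608.9 -138.4  112.4] [-0.0055  0.4378  0.0119  0.899 ] [-0.   0.6  0.5] -0.12555748198243089
[ 0.443  0.463 -0.227  2.241  3.551  0.209 -1.701]
lean 38.1 jaw [-0.026  1.     0.001]
```

View pics/k6.png

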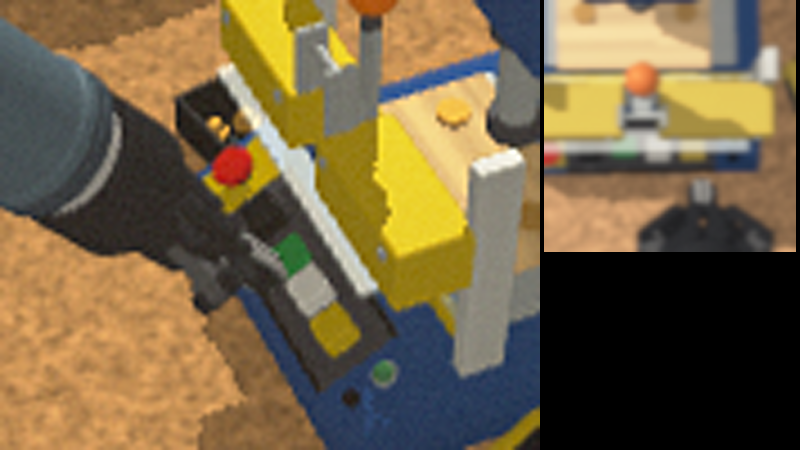

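```bash
python3 - <<'E'
from tgt import *
a=snapshot("scene");b=snapshot("top");s=status.sense();T=s["tool_pos"]
print(w2px(a,T),w2px(b,T))
R=Ro.from_quat(s["tcp_rot"]).as_matrix()
for q in(a,b):
    K=q["intrinsics"];v,u=np.mgrid[0:384,0:512];z=q["z_map"]
    P=np.stack([(u-K[0][2])/K[0][0]*z,(v-K[1][2])/K[1][1]*z,z],-1);W=(P-np.array(q["t"]))@np.array(q["R"]);L=(W-T)@R
    m=(np.abs(L[...,1])<22)&(np.abs(L[...,2])<18)&(L[...,0]>-70)&(L[...,0]<12)&(z>0)&(W[...,2]>88)
    for lo in range(-70,12,6):
        k=L[m&(L[...,0]>=lo)&(L[...,0]<lo+6)]
        if len(k):print(lo,len(k),"y",k[:,1].min().round(0),k[:,1].max().round(0),"z",k[:,2].min().round(0),k[:,2].max().round(0))
def tri(p,q):
    A=np.zeros((3,3));c=np.zeros(3)
    for o,d in(ray(a,*p),ray(b,*q)):
        d=d/np.linalg.norm(d);M=np.eye(3)-np.outer(d,d);A+=M;c+=M@o
    return np.linalg.solve(A,c)
X=tri((252.9,209.5),(273.7,199.8));print("tip tri",X.round(1),((X-T)@R).round(1))
print("yellow tri",tri((264.1,222.9),(271.6,192)).round(1))
E
```

```text
[255.57266321 214.9467689 ] [272.72629368 197.01161102]
-70 3 y -10.0 8.0 z 13.0 14.0
-64 4 y -7.0 5.0 z 10.0 13.0
-58 11 y -15.0 3.0 z -2.0 13.0
-52 13 y -14.0 -1.0 z -5.0 13.0
-46 18 y -15.0 5.0 z -9.0 13.0
-40 14 y -14.0 6.0 z -5.0 13.0
-34 5 y -11.0 -3.0 z -9.0 12.0
-28 2 y -4.0 -3.0 z 7.0 11.0
-70 9 y -14.0 15.0 z -6.0 12.0
-64 10 y -15.0 12.0 z -5.0 12.0
-58 8 y -8.0 12.0 z 8.0 14.0
-52 11 y -15.0 8.0 z 6.0 13.0
-46 9 y -12.0 11.0 z 7.0 13.0
-40 6 y -12.0 8.0 z 9.0 14.0
-34 3 y -9.0 4.0 z 7.0 10.0
tip tri [ 599.1 -141.4  140. ] [-27.3  -2.4   8.9]
yellow tri [ 631.5 -137.1   70.1]
```

The tips show up about 28 mm behind the reported TCP in both cameras. The approach line suits either value, so I'll feel for contact using the wrist force.

```bash
python3 -m jog '[0.009,0.001,-0.016,0,0,0,255,0.019,0.001,-0.033,0,0,0,255,0.019,0.001,-0.033,0,0,0,255]'; python3 -m jog '[0.0025,0,-0.0043,0,0,0,255,0.005,0,-0.0087,0,0,0,255,0.005,0,-0.0087,0,0,0,255]';  python3 -m jog '[0.0025,0,-0.0043,0,0,0,255,0.0025,0,-0.0043,0,0,0,255]'; python3 -c "
from h import *;state();print(np.round(status.sense()['joint_positions'],3))"
```

```text
clock: 12.42
tool_pos: [628.5, -136.9, 77.9]
tcp_rot: [-0.006, 0.438, 0.013, 0.899]
wrist_force: [-0.4, 0.6, 0.6]
opening: -0.3
clock: 12.67
tool_pos: [633.6, -137.3, 71.0]
tcp_rot: [-0.006, 0.437, 0.012, 0.899]
wrist_force: [-1.3, 0.7, -0.3]
opening: 0.0
clock: 12.83
tool_pos: [636.2, -137.3, 66.7]
tcp_rot: [-0.006, 0.437, 0.012, 0.899]
wrist_force: [-0.3, -0.3, -0.3]
opening: 0.2
12.8333 [ 636.2 -137.3   66.7] [-0.0059  0.4372  0.0125  0.8993] [-0.3 -0.3 -0.3] 0.17170252825120105
[ 0.348  0.587 -0.138  2.192  3.491  0.293 -1.653]
```

```bash
python3 -m jog '[0.0035,0,-0.006,0,0,0,255,0.007,0,-0.012,0,0,0,255,0.007,0,-0.012,0,0,0,255]'; python3 -m jog '[0.0025,0,-0.0043,0,0,0,255,0.0025,0,-0.0043,0,0,0,255]';  python3 -m jog '[0.0025,0,-0.0043,0,0,0,255,0.0025,0,-0.0043,0,0,0,255]'; python3 lk.py k7
```

```text
clock: 13.08
tool_pos: [643.4, -136.9, 53.7]
tcp_rot: [-0.006, 0.438, 0.013, 0.899]
wrist_force: [0.0, 0.3, 0.3]
opening: -0.3
clock: 13.25
tool_pos: [645.8, -137.1, 49.9]
tcp_rot: [-0.006, 0.437, 0.013, 0.899]
wrist_force: [-1.2, -1.2, 0.4]
opening: -0.3
clock: 13.42
tool_pos: [648.3, -137.2, 45.7]
tcp_rot: [-0.006, 0.437, 0.013, 0.899]
wrist_force: [-1.5, 0.2, 0.6]
opening: -0.3
13.4167 [ 648.3 -137.2   45.7] [-0.0059  0.4373  0.0125  0.8992] [-1.5  0.2  0.6] -0.2792293040583313
[ 0.322  0.643 -0.115  2.165  3.472  0.323 -1.639]
lean 38.1 jaw [-0.028  1.     0.   ]
```

View pics/k7.png

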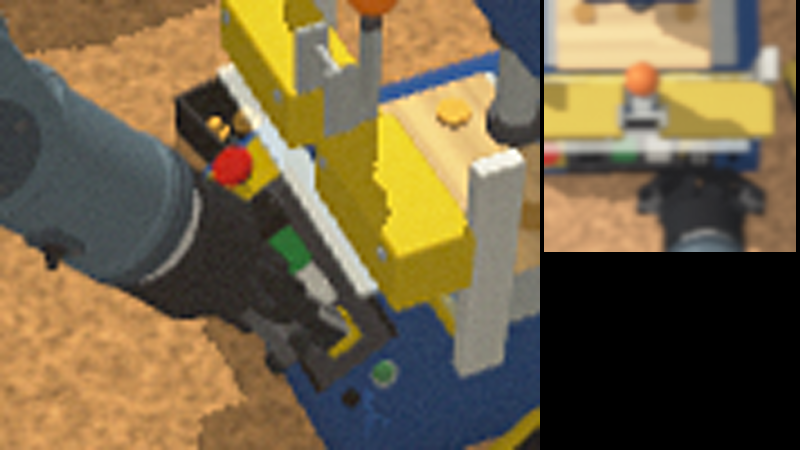

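The tip is right over the yellow cap, and the cap's edge still shows round it at scene ~(265, 224). Contact is just starting, so I press on in small steps.

```bash
for i in 1 2 3 4; do python3 -m jog '[0.0015,0,-0.0026,0,0,0,255,0.0015,0,-0.0026,0,0,0,255]' | grep -E "pos|force"; done
```

```text
tool_pos: [649.7, -137.0, 43.3]
wrist_force: [-0.4, -0.1, 0.3]
tool_pos: [651.3, -137.1, 40.7]
wrist_force: [-0.2, -0.2, 0.6]
tool_pos: [652.2, -137.1, 39.1]
wrist_force: [-14.8, 1.9, 22.7]
tool_pos: [652.8, -137.2, 38.1]
wrist_force: [-32.6, 3.5, 47.6]
```

```bash
python3 -m jog '[-0.002,0,0.0035,0,0,0,255,-0.002,0,0.0035,0,0,0,255]'; python3 lk.py k8; python3 - <<'E'
from h import *
a=snapshot("scene")
for r in range(200,228,3):print(r,[f"{p[0]:.0f},{p[1]:.0f},{p[2]:.0f}" for p in (px2w(a,c,r) for c in range(250,270,2))])
E
```

```text
clock: 14.35
tool_pos: [651.7, -137.1, 40.2]
tcp_rot: [-0.006, 0.437, 0.013, 0.899]
wrist_force: [-1.0, 0.5, 1.3]
opening: -0.4
14.35 [ 651.7 -137.1   40.2] [-0.0061  0.437   0.0125  0.8994] [-1.   0.5  1.3] -0.4447355320214979
[ 0.315  0.658 -0.109  2.157  3.467  0.332 -1.636]
lean 38.2 jaw [-0.028  1.    -0.   ]
200 ['632,-42,65', '637,-44,64', '639,-55,74', '647,-49,66', '652,-52,67', '627,-125,147', '630,-130,151', '634,-132,151', '636,-140,158', '636,-152,170']
203 ['625,-59,72', '630,-62,74', '635,-65,74', '639,-68,75', '647,-63,67', '652,-66,68', '627,-136,147', '631,-140,150', '635,-142,150', '637,-150,157']
206 ['599,-125,136', '613,-104,110', '631,-74,73', '636,-76,73', '642,-75,69', '648,-75,67', '652,-80,70', '628,-148,148', '631,-152,151', '635,-155,152']
209 ['591,-147,151', '601,-134,134', '609,-128,124', '634,-80,66', '636,-90,75', '641,-91,74', '649,-87,66', '653,-92,70', '628,-160,149', '631,-164,152']
212 ['587,-157,153', '592,-156,149', '603,-143,131', '616,-124,106', '633,-97,72', '637,-101,74', '642,-103,73', '650,-99,66', '654,-104,70', '628,-171,149']
215 ['585,-161,146', '591,-158,141', '598,-156,136', '604,-154,131', '617,-136,106', '633,-111,74', '639,-111,71', '646,-109,66', '651,-111,66', '654,-115,69']
218 ['579,-176,154', '586,-172,146', '596,-161,130', '604,-154,119', '609,-154,117', '618,-147,106', '628,-136,91', '640,-123,71', '647,-120,66', '651,-122,66']
221 ['577,-181,148', '587,-169,131', '599,-154,110', '605,-151,104', '609,-155,107', '613,-159,110', '623,-147,92', '631,-144,86', '638,-141,79', '647,-132,66']
224 ['576,-184,141', '580,-186,141', '587,-182,134', '591,-184,135', '596,-187,136', '604,-181,126', '613,-171,111', '628,-151,82', '635,-148,76', '642,-143,68']
227 ['577,-180,125', '578,-191,137', '582,-194,138', '587,-196,138', '591,-197,138', '599,-191,128', '622,-152,74', '627,-152,72', '635,-147,63', '640,-148,63']
```

View pics/k8.png

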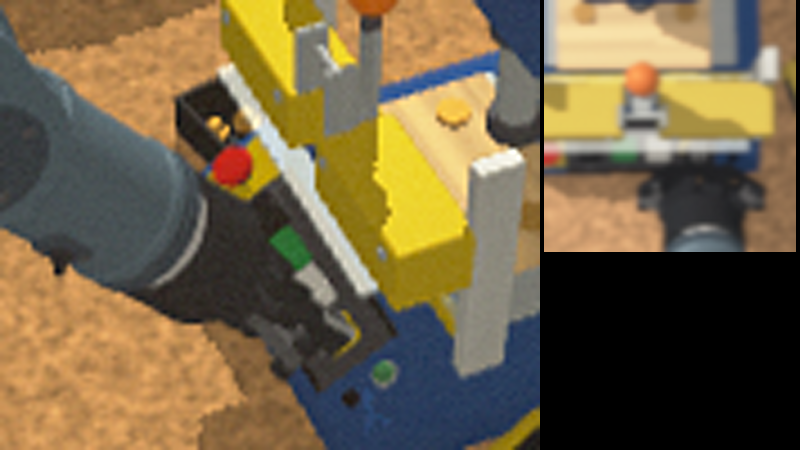

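Green has popped up: its cap top now reads z ≈ 74, where it was ≈ 63 before. The hard force was the yellow key's end stop. I'll back out along the axis and check.

```bash
python3 -m jog '[-0.015,0,0.026,0,0,0,255,-0.035,-0.001,0.06,0,0,0,255,-0.055,-0.002,0.095,0,0,0,255,-0.11,0,0.14,0,0,0,255,-0.14,0,0.18,0,0,0,255,-0.14,0,0.18,0,0,0,255,-0.14,0,0.18,0,0,0,255,-0.14,0,0.18,0,0,0,255]'
python3 - <<'E'
from tgt import *
state();print(np.round(status.sense()['joint_positions'],3))
a=snapshot("scene")
nrm=np.array([-.5,-.013,.866])
for n,c in(("y",(264,223)),("w",(259.5,214.5)),("g",(254,206)),("b",(249,198))):
    q=[px2w(a,c[0]+i,c[1]+j,) for i in(-2,-1,0,1,2) for j in(-2,0,2)];q=np.median(q,0);
    print(n,q.round(1),"height off face",(nrm@(q-[688-78,-80,42])).round(1))
save(a,"y9",(220,170,300,240),7)
E
```

```text
clock: 15.17
tool_pos: [527.1, -135.9, 197.9]
tcp_rot: [0.005, 0.433, -0.003, 0.901]
wrist_force: [-0.2, 0.0, -1.2]
opening: 0.2
15.1667 [ 527.1 -135.9  197.9] [ 0.0046  0.4327 -0.0032  0.9015] [-0.2  0.  -1.2] 0.21806450777523642
[ 0.24   0.144  0.051  2.393  4.441  0.191 -2.652]
y [ 635.9 -133.1   62.7] height off face 5.6
w [ 633.3 -107.    71.4] height off face 14.1
g [630.9 -74.2  72.5] height off face 15.9
b [629.7 -40.2  71.6] height off face 15.3
```

View pics/y9.png

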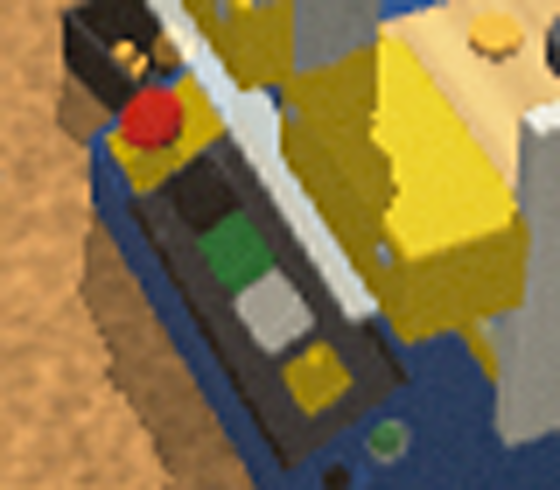

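Yellow is latched at 5.6 mm off the face, and green, white and black are up at 14–16 mm. To point the tool down at the ball I now unwind the wrist back along the same route.

```bash
cat > sq.py <<'E'
from tgt import *
import sys
def q(*v):return Ro.from_quat(v).as_matrix()
P4=q(.2782,.368,-.1618,.8723);P3=q(.6027,.2307,-.3544,.6767);P2=q(.8073,.045,-.4793,.3413)
state();print(np.round(status.sense()['joint_positions'],3))
E
python3 -c "
from sq import *
show(P4,[560,-144,205],'P4');show(P3,[545,-147,225],'P3')"
```

```text
15.2167 [ 530.5 -130.1  197.2] [-0.0022  0.4333  0.0042  0.9012] [ 1.1 -1.1 -0.8] 0.14050749317021755
[ 0.216  0.148  0.063  2.39   4.444  0.193 -2.647]
P4 shift [ 0.0295 -0.0139  0.0078] turn [ 0.3689 -0.0927 -0.5519]
P3 shift [ 0.0145 -0.0169  0.0278] turn [ 0.8668 -0.1856 -1.2971]
```

```bash
python3 -m jog '[0.035,-0.01,0,0,0,0,255,0.035,-0.014,0,0.37,-0.093,-0.55,255,0.035,-0.014,0,0.37,-0.093,-0.55,255,0.035,-0.014,0,0.37,-0.093,-0.55,255,0.035,-0.014,0,0.37,-0.093,-0.55,255,0.035,-0.014,0,0.37,-0.093,-0.55,255,0.035,-0.014,0,0.37,-0.093,-0.55,255,0.035,-0.014,0,0.37,-0.093,-0.55,255]'
python3 -c "
from sq import *
show(P3,[560,-147,215],'P3');show(P2,[545,-147,225],'P3')"
```

```text
clock: 15.88
tool_pos: [566.0, -142.7, 194.1]
tcp_rot: [0.276, 0.371, -0.158, 0.873]
wrist_force: [0.1, 0.5, 0.6]
opening: -0.2
15.8833 [ 566.  -142.7  194.1] [ 0.2761  0.3705 -0.1578  0.8727] [0.1 0.5 0.6] -0.2170066977415358
[ 0.068  0.214  0.168  2.389  3.652  0.232 -2.567]
P3 shift [-0.006  -0.0043  0.0209] turn [ 0.5057 -0.0966 -0.7498]
P3 shift [-0.021  -0.0043  0.0309] turn [ 1.0141 -0.1896 -1.5014]
```

```bash
cat >> sq.py <<'E'
def tilt(lean,az):
    th=np.radians(lean);t2=np.array([np.cos(az)*np.sin(th),np.sin(az)*np.sin(th),-np.cos(th)])
    t1=Ro.from_quat(status.sense()["tcp_rot"]).as_matrix()[:,0];print("tx",t1.round(3))
    ax=np.cross(t1,t2);return (ax/np.linalg.norm(ax)*np.arctan2(np.linalg.norm(ax),t1@t2)).round(3)
E
python3 -c "
from sq import *
print(tilt(42,-.5),tilt(38,-.9))"
```

```text
15.8833 [ 566.  -142.7  194.1] [ 0.2761  0.3705 -0.1578  0.8727] [0.1 0.5 0.6] -0.2170066977415358
[ 0.068  0.214  0.168  2.389  3.652  0.232 -2.567]
tx [ 0.676 -0.071 -0.734]
tx [ 0.676 -0.071 -0.734]
[-0.185  0.072 -0.177] [-0.312  0.263 -0.312]
```

```bash
python3 -m jog '[0,0,0.01,-0.09,0.036,-0.088,255,0,0,0.01,-0.185,0.072,-0.177,255,0,0,0.01,-0.185,0.072,-0.177,255,0,0,0.01,-0.312,0.263,-0.312,255,0,0,0.01,-0.312,0.263,-0.312,255,0,0,0.01,-0.312,0.263,-0.312,255]'
python3 -c "
from sq import *
print(tilt(30,-1.0),tilt(12,-.9))"
```

```text
clock: 16.38
tool_pos: [575.9, -156.2, 208.4]
tcp_rot: [0.237, 0.35, -0.23, 0.877]
wrist_force: [-0.3, 0.3, -0.3]
opening: 0.3
16.3833 [ 575.9 -156.2  208.4] [ 0.237   0.3496 -0.23    0.8768] [-0.3  0.3 -0.3] 0.27225126283583584
[-0.262  0.204  0.376  2.379  2.548  0.204 -1.593]
tx [ 0.65  -0.238 -0.722]
tx [ 0.65  -0.238 -0.722]
[-0.101  0.38  -0.216] [ 0.122  0.576 -0.08 ]
```

```bash
python3 -c "
from sq import *
print(tilt(40,-.9),tilt(36,-1.1))"|tail -1
python3 -m jog '[0,0,0,-0.13,0.1,-0.15,255,0,0,0,-0.22,0.17,-0.26,255,0,0,0,-0.22,0.17,-0.26,255,0,0,0,-0.22,0.17,-0.26,255,0,0,0,-0.22,0.17,-0.26,255,0,0,0,-0.22,0.17,-0.26,255]'
python3 -c "
from sq import *
print(tilt(30,-1.0),tilt(12,-.9))"
```

```text
[-0.186  0.214 -0.238] [-0.194  0.347 -0.289]
clock: 16.88
tool_pos: [578.3, -166.2, 205.8]
tcp_rot: [0.189, 0.355, -0.337, 0.851]
wrist_force: [-0.4, 0.2, 0.1]
opening: -0.2
16.8833 [ 578.3 -166.2  205.8] [ 0.1886  0.3552 -0.3368  0.8514] [-0.4  0.2  0.1] -0.20269329167731132
[-0.793  0.349  0.826  2.302  1.449  0.245 -0.697]
tx [ 0.521 -0.439 -0.732]
tx [ 0.521 -0.439 -0.732]
[ 0.074  0.257 -0.102] [ 0.327  0.436 -0.029]
```

```bash

python3 -m jog '[-0.02,0.01,0.02,0.037,0.128,-0.051,255,-0.02,0.01,0.02,0.074,0.257,-0.102,255,-0.02,0.01,0.02,0.074,0.257,-0.102,255,-0.02,0.01,0.02,0.074,0.257,-0.102,255,-0.02,0.01,0.02,0.327,0.436,-0.029,255,-0.02,0.01,0.02,0.327,0.436,-0.029,255,-0.02,0.01,0.02,0.327,0.436,-0.029,255,-0.02,0.01,0.02,0.327,0.436,-0.029,255]'
python3 -c "
from sq import *
print(tilt(12,-.9));
for sg in (1,-1):show(frame(0,'y',sg),[600,-120,330],sg)"
```

```text
clock: 17.55
tool_pos: [557.9, -155.6, 225.4]
tcp_rot: [0.244, 0.56, -0.33, 0.72]
wrist_force: [-0.9, -0.8, -0.2]
opening: 0.0
17.55 [ 557.9 -155.6  225.4] [ 0.2435  0.5597 -0.3295  0.7203] [-0.9 -0.8 -0.2] 0.022718233930610607
[-0.236  0.293  0.376  1.918  0.112  0.771  0.771]
tx [ 0.156 -0.202 -0.967]
[0.04  0.028 0.001]
1 shift [0.0421 0.0356 0.1046] turn [0.1228 0.2367 0.8629]
-1 shift [0.0421 0.0356 0.1046] turn [ 0.2871 -0.1489 -2.2584]
```

The wrist is unwound: j5 is 0.11 and j7 is 0.77. Next I go above the ball with the tool pointing down, jaws along press y, and the gripper open.

```bash

python3 -m jog '[0,0,0.04,0.123,0.237,0.863,0,0,0,0.08,0.123,0.237,0.863,0,0.02,0.02,0.11,0.123,0.237,0.863,0,0.05,0.04,0.12,0.123,0.237,0.863,0,0.08,0.06,0.12,0.123,0.237,0.863,0,0.117,0.075,0.12,0.123,0.237,0.863,0,0.117,0.075,0.12,0.123,0.237,0.863,0,0.117,0.075,0.12,0.123,0.237,0.863,0]'
python3 -m jog '[0,0,0,0,0,0,0,0,0,0,0,0,0,0]' >/dev/null
python3 - <<'E'
from sq import *
show(frame(0,'y',1),[675.2,-80.6,300])
s=status.sense();R=Ro.from_quat(s["tcp_rot"]).as_matrix();T=s["tool_pos"]
for n in("scene","top"):
    q=snapshot(n);K=q["intrinsics"];v,u=np.mgrid[0:384,0:512];z=q["z_map"]
    P=np.stack([(u-K[0][2])/K[0][0]*z,(v-K[1][2])/K[1][1]*z,z],-1);W=(P-np.array(q["t"]))@np.array(q["R"]);L=(W-T)@R
    print(n,w2px(q,T).round(1))
    for lo in range(-96,96,8):
        k=L[(np.abs(L[...,2])<15)&(L[...,1]>=lo)&(L[...,1]<lo+8)&(L[...,0]<20)&(L[...,0]>-150)&(z>0)]
        if len(k):print(lo,len(k),np.sort(k[:,0])[-4:].round(0),"z",k[:,2].min().round(),k[:,2].max().round())
E
```

```text
clock: 18.22
tool_pos: [676.0, -82.1, 342.3]
tcp_rot: [-0.011, 0.707, 0.009, 0.707]
wrist_force: [-1.5, -0.5, -0.3]
opening: 85.4
18.3833 [674.3 -83.1 344.4] [-0.0077  0.7061  0.0053  0.708 ] [0.1 0.2 0.7] 85.67373167728583
[-0.059  0.496  0.181  1.28  -0.084  1.371  1.706]
 shift [ 0.0009  0.0025 -0.0444] turn [0.0034 0.0028 0.0076]
scene [273.1 123.1]
-80 60 [-90. -90. -89. -89.] z -11.0 13.0
-72 240 [-89. -89. -88. -87.] z -13.0 14.0
-64 78 [-56. -53. -52. -52.] z -12.0 13.0
-56 122 [-42. -41. -41. -40.] z -13.0 13.0
-48 73 [-54. -50. -44. -42.] z -14.0 10.0
-40 101 [-96. -96. -92. -86.] z -15.0 11.0
-32 64 [-107. -107. -106. -105.] z -15.0 4.0
-24 33 [-112. -111. -105. -104.] z -15.0 0.0
-16 13 [-135. -134. -133. -115.] z -15.0 -8.0
-8 7 [-136. -133. -131. -105.] z -10.0 -8.0
0 13 [-125. -110. -108. -102.] z -13.0 -8.0
8 21 [-107. -103. -102.  -99.] z -15.0 -7.0
16 7 [-112. -112. -111. -106.] z -14.0 -8.0
24 11 [-101.  -99.  -99.  -97.] z -15.0 -5.0
32 8 [-97. -93. -93. -72.] z -15.0 -6.0
40 155 [-43. -42. -42. -41.] z -12.0 14.0
48 14 [-56. -54. -52. -49.] z -12.0 -8.0
56 35 [-92. -90. -87. -86.] z -12.0 -1.0
64 26 [-93. -92. -90. -87.] z -11.0 1.0
72 2 [-103. -101.] z -9.0 -9.0
top [258.  168.7]
-80 9 [-96. -95. -94. -92.] z -11.0 10.0
-72 28 [-106. -105.  -94.  -94.] z -13.0 11.0
-64 26 [-140. -125. -124. -105.] z -12.0 14.0
64 18 [-98. -96. -94. -94.] z -12.0 12.0
```

With the gripper open, the tips read 41 mm behind the reported TCP, which is 28 + 13. That confirms the 28 mm offset, so I grasp the ball at reported TCP z ≈ 222.

```bash

python3 -m jog '[0.001,0.0025,-0.04,0.003,0.003,0.008,0,0.001,0.0025,-0.08,0.003,0.003,0.008,0,0.001,0.0025,-0.11,0.003,0.003,0.008,0,0.001,0.0025,-0.122,0.003,0.003,0.008,0,0.001,0.0025,-0.122,0.003,0.003,0.008,0,0.001,0.0025,-0.122,0.003,0.003,0.008,0]'
python3 -m jog '[0,0,0,0,0,0,180,0,0,0,0,0,0,255,0,0,0,0,0,0,255,0,0,0,0,0,0,255,0,0,0,0,0,0,255,0,0,0,0,0,0,255,0,0,0,0,0,0,255,0,0,0,0,0,0,255]'; python3 -c "
from sq import *"
```

```text
clock: 18.98
tool_pos: [675.7, -79.7, 224.7]
tcp_rot: [-0.009, 0.706, 0.01, 0.708]
wrist_force: [-0.9, -0.9, 0.0]
opening: 85.4
clock: 19.65
tool_pos: [676.0, -79.8, 224.5]
tcp_rot: [-0.009, 0.706, 0.01, 0.708]
wrist_force: [-0.8, -0.6, 5.4]
opening: 26.9
19.65 [676.  -79.8 224.5] [-0.0093  0.7059  0.0099  0.7081] [-0.8 -0.6  5.4] 26.86447097535732
[-0.054  0.574  0.163  1.438 -0.099  1.135  1.723]
```

The opening is 26.9 mm and the wrist force is +5.4 N upward, so the pads are gripping above the ball's middle. I'll reopen, go 10 mm lower and grip again.

```bash

python3 -m jog '[0,0,0,0,0,0,60,0,0,0,0,0,0,60,0,0,0,0,0,0,60,-0.001,0,-0.01,0,0,0,60,-0.001,0,-0.01,0,0,0,60]'
python3 -m jog '[0,0,0,0,0,0,180,0,0,0,0,0,0,255,0,0,0,0,0,0,255,0,0,0,0,0,0,255,0,0,0,0,0,0,255,0,0,0,0,0,0,255]'; python3 -c "
from sq import *"
```

```text
clock: 20.07
tool_pos: [672.9, -79.5, 211.0]
tcp_rot: [-0.009, 0.708, 0.01, 0.706]
wrist_force: [-0.9, 0.5, 0.5]
opening: 65.2
clock: 20.57
tool_pos: [674.4, -79.9, 213.6]
tcp_rot: [-0.009, 0.706, 0.01, 0.708]
wrist_force: [-0.4, -0.8, 1.2]
opening: 27.8
20.5667 [674.4 -79.9 213.6] [-0.0093  0.7065  0.0099  0.7076] [-0.4 -0.8  1.2] 27.750846124452963
[-0.053  0.581  0.162  1.452 -0.1    1.115  1.724]
```

```bash

python3 -m jog '[0,0,0.007,0,0,0,255,0,0,0.014,0,0,0,255,0,0,0.02,0,0,0,255,0,0,0.02,0,0,0,255]'
python3 - <<'E'
from sq import *
a=snapshot("scene");b=snapshot("top")
for n,s in(("s",a),("t",b)):
    for th in("knob_mid","guard"):
        for d in models.tip_of(th,s)[:1] if th!="guard" else []:print(n,th,np.round(d["centre"],1),round(d["confidence"],2))
    o=models.outline_of("guard",s)
    for d in o[:2]:print(n,"guard",np.round(d["extent"],0),round(d["confidence"],2))
    hsv=cv2.cvtColor(s["frame"],cv2.COLOR_RGB2HSV);m=cv2.inRange(hsv,np.array((5,150,90)),np.array((17,255,255)));m[:,:240]=0;m[:,290:]=0;m[200:]=0
    ys,xs=np.nonzero(m);print(n,"orange",len(xs),xs.mean() if len(xs) else 0,ys.mean() if len(xs) else 0, w2px(s,[675,-80.5,291]).round(1))
E
```

```text
clock: 20.9
tool_pos: [674.8, -79.9, 234.8]
tcp_rot: [-0.009, 0.706, 0.01, 0.708]
wrist_force: [-0.5, -1.9, -4.3]
opening: 27.4
20.9 [674.8 -79.9 234.8] [-0.0093  0.7061  0.0099  0.708 ] [-0.5 -1.9 -4.3] 27.36155671140101
[-0.055  0.563  0.165  1.43  -0.097  1.154  1.722]
s knob_mid [269.  139.1] 0.65
s guard [245. 193. 258. 203.] 0.46
s orange 256 260.3359375 119.22265625 [272.3 140.5]
t orange 750 265.072 7.014666666666667 [256.9 170.8]
```

It carries the guard's weight (−4.3 N), so it is rising. I'll continue to about 73 mm.

```bash

python3 -m jog '[0,0,0.012,0,0,0,255,0,0,0.024,0,0,0,255,0,0,0.036,0,0,0,255,0,0,0.047,0,0,0,255,0,0,0.0525,0,0,0,255,0,0,0.0525,0,0,0,255]'
python3 - <<'E'
from sq import *
a=snapshot("scene")
print(models.tip_of("knob_mid",a)[:1],w2px(a,[675,-80.5,343.5]))
for d in models.tip_of("slot_mid",a)[:2]:print("slot",d["centre"],d["confidence"])
for d in models.tip_of("bar_hinge",a)[:2]:print("hinge",d["centre"],d["confidence"])
print("pred slot",w2px(a,[688-22,-80.3,105+68+73]),"hinge",w2px(a,[674,-80.3,178]),"pin",w2px(a,[647.5,-81,228]))
E
```

```text
clock: 21.7
tool_pos: [675.2, -79.8, 288.5]
tcp_rot: [-0.009, 0.705, 0.01, 0.709]
wrist_force: [0.2, -1.8, -4.6]
opening: 27.0
21.7 [675.2 -79.8 288.5] [-0.0093  0.7054  0.0099  0.7087] [ 0.2 -1.8 -4.6] 27.000879844805578
[-0.059  0.524  0.172  1.364 -0.092  1.256  1.717]
[{'centre': [271.2, 119.3], 'confidence': 0.68}] [272.92015781 122.73539708]
slot [267.8, 156.7] 0.85
hinge [271.5, 174.3] 0.63
pred slot [268.31266165 155.71897627] hinge [270.56410812 175.08172135] pin [261.3669689  163.26773446]
```

```bash

python3 -m jog '[-0.0077,-0.0002,-0.0003,0.0018,-0.07,0,255,-0.0154,-0.0004,-0.0011,0.0036,-0.14,0,255,-0.0229,-0.0006,-0.0024,0.0055,-0.21,0,255,-0.0304,-0.0008,-0.0043,0.0073,-0.28,0,255,-0.0304,-0.0008,-0.0043,0.0073,-0.28,0,255,-0.0304,-0.0008,-0.0043,0.0073,-0.28,0,255]'
cat > pin.py <<'E'
from sq import *
a=snapshot("scene")
for th in("knob_mid","slot_mid","cross_pin_mid","bar_hinge"):
    for d in models.tip_of(th,a)[:1]:print(th,np.round(d["centre"],1),round(d["confidence"],2))
hx=674.3
for g,f in((.073,.28),(.06,.26),(.075,.2),(0.066,.2)):
    h=np.array([hx,-80.3,105+g*1000]);e=np.array([-np.sin(f),0,np.cos(f)]);p=np.array([-np.cos(f),0,-np.sin(f)])
    print(g,f,"slot",w2px(a,h+68*e+8*p).round(1),"knob",w2px(a,h+165*e).round(1),"hinge",w2px(a,h).round(1))
print("pin",w2px(a,[647.5,-81,228]).round(1))
E
python3 pin.py
```

```text
clock: 22.4
tool_pos: [643.1, -81.2, 281.5]
tcp_rot: [-0.008, 0.602, 0.011, 0.799]
wrist_force: [2.9, -4.4, -4.6]
opening: 27.2
22.4 [643.1 -81.2 281.5] [-0.0077  0.6015  0.0107  0.7987] [ 2.9 -4.4 -4.6] 27.165436252309824
[-0.05   0.299  0.152  1.744 -0.105  0.825  1.746]
slot_mid [262.4 159.2] 0.55
cross_pin_mid [261.8 164.7] 0.65
bar_hinge [271.4 175.7] 0.43
0.073 0.28 slot [261.4 159.1] knob [254.3 129.7] hinge [270.7 175.1]
0.06 0.26 slot [261.9 162.7] knob [255.5 133.6] hinge [270.5 178.7]
0.075 0.2 slot [263.4 157.3] knob [259.5 126.6] hinge [270.7 174.5]
0.066 0.2 slot [263.3 160.1] knob [259.4 129.8] hinge [270.6 177. ]
pin [261.4 163.3]
```

The slot (scene 262.4, 159.2) sits just above the pin (261.8, 164.7). I'll lower it slowly.

```bash

python3 -m jog '[0,0,-0.003,0,0,0,255,0,0,-0.006,0,0,0,255,0,0,-0.006,0,0,0,255]';python3 -m jog '[0,0,-0.003,0,0,0,255,0,0,-0.003,0,0,0,255]'|grep -E "pos|force";python3 -m jog '[0,0,-0.002,0,0,0,255,0,0,-0.002,0,0,0,255]'|grep -E "pos|force"; python3 pin.py
```

```text
clock: 22.9
tool_pos: [645.2, -81.2, 275.3]
tcp_rot: [-0.008, 0.601, 0.011, 0.799]
wrist_force: [2.3, -5.4, -5.5]
opening: 27.5
tool_pos: [645.2, -81.1, 272.3]
wrist_force: [2.6, -5.0, -7.0]
tool_pos: [645.2, -81.2, 270.5]
wrist_force: [2.0, -5.2, -5.9]
23.2333 [645.2 -81.2 270.5] [-0.0082  0.6011  0.0107  0.7991] [ 2.  -5.2 -5.9] 27.570710174727747
[-0.049  0.313  0.15   1.754 -0.108  0.801  1.75 ]
knob_mid [248.9 181. ] 0.46
slot_mid [260.  162.7] 0.5
cross_pin_mid [260.3 163.7] 0.61
bar_hinge [271.3 180.2] 0.71
0.073 0.28 slot [261.4 159.1] knob [254.3 129.7] hinge [270.7 175.1]
0.06 0.26 slot [261.9 162.7] knob [255.5 133.6] hinge [270.5 178.7]
0.075 0.2 slot [263.4 157.3] knob [259.5 126.6] hinge [270.7 174.5]
0.066 0.2 slot [263.3 160.1] knob [259.4 129.8] hinge [270.6 177. ]
pin [261.4 163.3]
```

```bash
for i in 1 2 3; do python3 -m jog '[0,0,-0.0015,0,0,0,255,0,0,-0.0015,0,0,0,255]'|grep -E "pos|force"; done; python3 lk.py kz; python3 - <<'E'
from h import *
a=snapshot("scene");save(a,"pin",(235,130,295,195),9)
E
```

```text
tool_pos: [645.7, -81.1, 269.6]
wrist_force: [0.9, -4.7, -3.6]
tool_pos: [646.1, -81.1, 269.5]
wrist_force: [-1.4, -4.4, 3.4]
tool_pos: [646.5, -81.1, 269.4]
wrist_force: [-4.9, -4.8, 10.3]
23.9833 [646.5 -81.1 269.4] [-0.0081  0.5992  0.0108  0.8005] [-4.9 -4.8 10.3] 27.504691438136526
[-0.048  0.314  0.149  1.756 -0.11   0.793  1.751]
lean 16.4 jaw [-0.027  1.     0.   ]
```

View pics/pin.png

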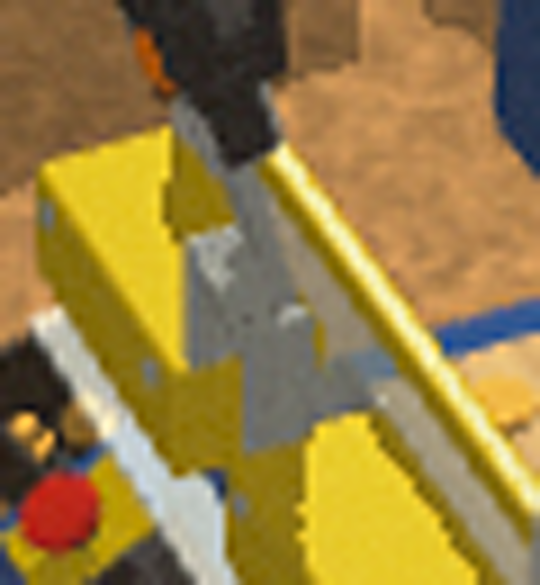

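The descent stopped at 269.4, against 269.3 predicted for the roof on the pin, and the weight has come off. The guard is hooked. I'll ease the preload, let go, and withdraw along the tool axis.

```bash
python3 -m jog '[0,0,0.0012,0,0,0,255,0,0,0.0012,0,0,0,255]'|grep -E "pos|force"; python3 -m jog '[0,0,0,0,0,0,180,0,0,0,0,0,0,120,0,0,0,0,0,0,60,0,0,0,0,0,0,0,0,0,0,0,0,0,0,0,0,0,0,0,0,0,0,0,0,0,0,0,0]'; python3 pin.py | grep -v slot\ \\[
```

```text
tool_pos: [646.0, -81.1, 269.5]
wrist_force: [-2.5, -5.4, 7.6]
clock: 24.88
tool_pos: [643.8, -80.0, 267.0]
tcp_rot: [-0.008, 0.601, 0.011, 0.799]
wrist_force: [0.4, -0.8, 1.0]
opening: 85.5
24.8833 [643.8 -80.  267. ] [-0.008   0.6011  0.0115  0.799 ] [ 0.4 -0.8  1. ] 85.46817279977729
[-0.048  0.314  0.148  1.761 -0.11   0.793  1.751]
knob_mid [263.7 222.5] 0.2
slot_mid [245.3 194.1] 0.53
cross_pin_mid [264.3 165.7] 0.95
bar_hinge [276.1 219.9] 0.63
pin [261.4 163.3]
```

```bash
python3 -m jog '[-0.006,0,0.02,0,0,0,0,-0.012,0,0.04,0,0,0,0,-0.023,0,0.08,0,0,0,0,-0.034,0,0.12,0,0,0,0,-0.06,0,0.15,0,0,0,0,-0.09,0,0.15,0,0,0,0,-0.12,0,0.15,0,0,0,0,-0.12,0,0.15,0,0,0,0]'; python3 - <<'E'
exec(open("pin.py").read())
b=snapshot("top")
rs=[]
for s,z in((a,(240,110,290,165)),(b,(235,150,280,200))):
    hsv=cv2.cvtColor(s["frame"],cv2.COLOR_RGB2HSV);m=cv2.inRange(hsv,np.array((5,150,90)),np.array((17,255,255)));k=np.zeros_like(m);k[z[1]:z[3],z[0]:z[2]]=m[z[1]:z[3],z[0]:z[2]]
    n,l,st,ce=cv2.connectedComponentsWithStats(k)
    if n>1:
        i=1+np.argmax(st[1:,4]);print(st[i],ce[i]);rs.append(ray(s,*ce[i]))
A=np.zeros((3,3));c=np.zeros(3)
for o,d in rs:
    d=d/np.linalg.norm(d);M=np.eye(3)-np.outer(d,d);A+=M;c+=M@o
print("knob",np.linalg.solve(A,c).round(1),"expect hung",[674.6-165*np.sin(.26),-81.5,165+165*np.cos(.26)])
nrm=np.array([-.5,-.013,.866])
for n,p in(("y",(264,223)),("w",(259.5,214.5)),("g",(254,206)),("b",(249,198))):
    q=np.median([px2w(a,p[0]+i,p[1]+j) for i in(-2,-1,0,1,2) for j in(-2,0,2)],0);print(n,q.round(1),(nrm@(q-[610,-80,42])).round(1))
E
```

```text
clock: 25.8
tool_pos: [519.9, -81.3, 418.1]
tcp_rot: [-0.007, 0.601, 0.011, 0.799]
wrist_force: [0.7, -0.8, -0.8]
opening: 85.1
25.8 [519.9 -81.3 418.1] [-0.0073  0.6009  0.0107  0.7992] [ 0.7 -0.8 -0.8] 85.07116416582801
[-0.07  -0.033  0.159  1.798 -0.031  1.097  1.697]
knob_mid [263.9 165.5] 0.19
slot_mid [262.9 164.2] 0.87
cross_pin_mid [261.2 165. ] 0.74
0.073 0.28 slot [261.4 159.1] knob [254.3 129.7] hinge [270.7 175.1]
0.06 0.26 slot [261.9 162.7] knob [255.5 133.6] hinge [270.5 178.7]
0.075 0.2 slot [263.4 157.3] knob [259.5 126.6] hinge [270.7 174.5]
0.066 0.2 slot [263.3 160.1] knob [259.4 129.8] hinge [270.6 177. ]
pin [261.4 163.3]
[248 127  15  14 143] [255.46853147 133.93706294]
[253 180  10   9  62] [257.19354839 184.11290323]
knob [631.3 -82.2 325. ] expect hung [np.float64(632.1817089377944), -81.5, np.float64(324.4543463921947)]
y [ 635.7 -132.4   62.8] 5.9
w [ 633.5 -107.5   71.2] 13.9
g [631.5 -73.4  70.8] 14.1
b [630.1 -39.9  71.1] 14.6
```

The ball is within 1 mm of where a hung guard puts it, the slot is on the pin, and the keys read correctly. Handing in.

```bash
python3 -c "
from rig import close_job
print(close_job())"
```

```text
the job is handed in; nothing more can be done
None
```

The job is done and handed in at about 26 s of the 54 s limit; the hand-in reports no verdict.

**Yellow key:** I pressed it home along its axis with the gripper shut and leaned 38° back. It stayed latched and green popped up, both with the guard down. The last check put the yellow cap about 6 mm off the console face and the green, white and black caps about 14 mm off.

**Guard:** I lifted it about 73 mm by the ball, swung the bar 0.28 rad and lowered it until the slot roof rested on the pin. Then I let go and withdrew. The last check had the ball at [631.3, -82.2, 325.0] mm, against [632.2, -81.5, 324.5] expected when hung at 60 mm and 0.26 rad. The networks placed the slot within 2 pixels (about 5 mm) of the pin, and the wrist force was near zero.

**What disagreed or went wrong:**
- **Tip offset:** the fingertips were about 28 mm behind the reported TCP in both cameras, and touching the key confirmed it. I allowed for it afterwards.
- **Key approach:** my first two attempts to reach the yellow key ran into wrist joint limits, so I went round on the other wrist configuration.
- **Press force:** against the yellow key's end stop the wrist force reached about 58 N, under the 120 N limit.
- **Ball grip:** the first grip on the ball sat too high, so I took it again 10 mm lower.
- **Not checked:** I did not measure the tray, tape measure and bit case again at the end. I saw no sign of touching them.

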